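Ratchet the hardness probe down three clicks and hold

TASK

Slide the ring carrier by its handle across the plate, without lifting it, until its tray is centred on the middle scribed circle under the probe, with the ring still in it and the lever still at rest. Then pull the ratchet lever round (clockwise from above, away from the head) exactly three clicks from rest, never a fourth, with the pawl settled in the third notch. The lever springs back if let go, so finish still holding it there; leave the disc, ring stacks, tools and other things where they are.

Things in the scene. Friction and masses are not known exactly. Their poses are not given: they have to be found in the camera images.
- tester: fixed bench hardness stand; origin on the table under the middle scribed circle; +x points away from the robot at yaw 0. Dark plate, top 20 mm above the table, x -70 to 130 mm, y -195 to 345 mm. Three scribed circles, 79 mm diameter, at x = 0, y = -125, 0, +125 mm, each with a short line to the front. The ratchet lever stands on a box at the +y end. Position and yaw vary
- mark (a point): centre of the middle scribed circle on the plate's top (z 20 mm), under the probe; axes as tester
- head (a point): middle of the grey head's underside, 152 mm above the table, over the middle circle; axes as tester. The head reaches 35 mm from here towards the robot, 130 mm away from it, 43 mm to each side and 158 mm up, on a column 95 mm behind. A 20 mm thick probe hangs from it to 73 mm above the table and comes down as the lever turns, never touching the ring
- carrier: loose steel ring carrier like a small pan, 0.35 to 0.65 kg: round tray 70 mm across, 14 mm high, origin in the middle of its underside; straight black handle along its -x (towards the robot), 39 to 157 mm from the tray's centre, 12 mm wide, 10 mm high, its middle 25 mm above the underside. Starts near the left or the right circle. Grip it about 120 mm out, where it is clear of the plate
- ring: loose steel bearing ring, 52 mm outside, 40 mm bore, 12 mm high, lying in the carrier's tray (recess 58 mm across, floor 6 mm above the underside); origin in the middle of its underside
- lever (a joint): angle of the ratchet lever, rad: 0 at rest at its stop, up to 1.5, growing clockwise seen from above (the knob sweeps to the tester's +y, away from the head). A spring returns it to 0 when let go: 8 N at the knob at rest, 11 N at 0.85 rad; the notches do not hold it. Clicks come every 0.24 rad (26 mm at the knob); the first tooth is crossed anywhere from 0.12 to 0.36 rad, different each time
- axis (a point): point on the lever's upright axis, 112 mm above the table (mid-height of the knob). The arm (120 mm long, 12 mm wide, top 86 mm above the table) turns about it; at rest it points towards the robot (tester -x), swung 0.44 rad (25 degrees) to the tester's -y side
- knob (a point): middle of the lever's upright black knob: 20 mm diameter, 84 to 132 mm above the table, 110 mm from the axis; this point is 112 mm above the table and moves with the lever. What is felt here: as a tooth meets the pawl the force jumps up 4 to 5 N; it sinks as much again while the tooth goes by, and jumps up when the pawl has dropped into the notch, 0.12 rad past the tooth: one click
- pawl (a point): the pawl's fixed place on the toothed wheel's 45 mm pitch circle about the lever's axis, 80 mm above the table, on the side away from the robot. Its x points out from the axis, its y along the circle, anticlockwise from above. Set differently each time by up to 0.24 rad
- notch3 (a point): bottom of the third notch on the lever's toothed wheel, on the same 45 mm circle at the same height; turns with the lever, clockwise, and comes to pawl when the lever has made exactly three clicks
- block: loose steel reference disc, 60 mm diameter, 16 mm high, on the outer circle that the carrier does not occupy; to be left alone
- stack_tall: stack of steel rings (one piece), 72 mm diameter, 96 mm high, on the table to the right; to be left alone; origin under its centre
- stack_short: stack of steel rings (one piece), 72 mm diameter, 48 mm high, on the table to the right; to be left alone; origin under its centre
- brush: brush lying on the table in front of the lever; to be left alone
- oil: white bottle, 50 mm diameter, 120 mm high, on the right; to be left alone
- screwdriver: screwdriver lying on the left; to be left alone
- bin: open grey plastic bin 120 x 90 x 40 mm on the left; to be left alone

How it is judged:
By the outcome, as a careful person would: the job done as asked, in the order asked, and still so for the second after the job is handed in, while the arm keeps its last pose, push and grip.
It also fails if it takes over 72 s, if anything falls off the work surface, if the arm or the gripper's body presses on something with over 40 N, if the wrist force passes 120 N, or if a joint passes its speed limit or range.

ROBOT

A 6-joint arm with a two-finger parallel gripper is mounted at the origin on the work surface. World frame = base frame: x ahead of the robot, y to its left, z up, the work surface at z = 0. Lengths are in m, angles in rad, forces in N, time in s.
With the tool pointing down it reaches from about 0.3 to 0.825 m from the base axis. Payload 5.4 kg.
Tool frame: the origin (TCP) lies on the centre line of the jaws, within the pads' length; the fingertips stand 8 mm ahead of it and the grasp point (between the pads) lies 11 mm behind it; z points along the fingers, y is the line along which they close (so a half turn about z gives the same grasp; the last joint's range is limited). The gripper opens to 92 mm and grips with 3 to 60 N. Pads are 20 mm wide; open, the fingers measure 128 mm over their backs; the gripper's body (75 mm by 189 mm) begins 69 mm behind the grasp point.
Start: joints at [-1.362, 0.158, 1.597, -0, 1.386, -0.21], TCP at [0.234, -0.525, 0.223] pointing down, gripper open.
Joint ranges: [-2.91, 2.91], [-0.94, 2.29], [0.18, 2.7], [-1.29, 4.43], [0.17, 2.64], [-3, 3]. Speed limits (rad/s): [2.57, 2.57, 3.14, 3.14, 3.14, 3.14].

INTERFACE

Orientations are given as a rotation vector (axis times angle).
In Python, from station import sensors, grab_frame, job gives the robot as it stands. The module is installed in compiled form; this text tells all that it offers.
- The arm moves only by the shell command python3 -m jog 'ROWS' [OPENING] [FORCE]. ROWS is JSON, a list of rows, each an object of numbers: "dx", "dy", "dz": the shift along the world's x, y, z in m; "turn": the turn about the world's z in rad. A call has exactly 8 rows; each row is the pose to reach, as a shift and turn from the pose commanded when the call began; what a row does not reach only later rows make up. A row lasts 1/12 s, in which the tool goes at most 41.7 mm and 7.16 degrees, less where a joint would pass 70% of its speed; a pose out of reach is approached as far as the arm can. A call with a gripper value outside its range is refused whole. OPENING is the closure, from 0 (fully open) to 1 (shut), set as the call begins (- or left out, the last holds). The fingers move at their own pace and stop on an object; FORCE is the grip in N (left out, the last holds). Time passes only in rows, so rows that repeat a pose let the fingers close, or fill a call up. It gives the time, the measured TCP pose, the force, the opening and the grip force at its end, in the units of the state.
- sensors.sense(): the state, without advancing time (a new reading comes with each control period).
- grab_frame(name): name is "side" or "top" or "wrist"; returns a dict with "img" (384x512x3 uint8, red, green, blue), "z_map" (384x512 float32, m along the optical axis (not along the pixel's ray), 0 where there is no reading), "fx", "fy", "cx", "cy" (pixels), "R" (3x3) and "t" (3): a world point X has camera coordinates R X + t; the wrist camera has in their place "T_tool_cam" (4x4, takes a point from camera to tool coordinates, whose origin is the TCP and whose axes are the flange's). Camera axes: x right, y down, z forward; pixel columns grow to the right and rows downward; lengths in m; the calibration is good to about 2 mm. A picture is of the moment at which its call begins: read the wrist's pose just before it.
- job.close_job(): hands the job in; it is judged then, once.
The state is a dict: "time": time; "joints": joint angles; "joint_vel": joint speeds; "joint_torque": joint torques, N m; "eef_pos": TCP position; "tool_rot": TCP orientation; "ft_force": force on the tool from outside, world axes, zero at the start; "moment": the same for the moment, N m; "gripper_width": finger opening in m; "finger_force": force on a finger pad.
Only numpy, scipy, OpenCV 4.12 (cv2) and the standard library are available. Lean on these libraries where they do the work, as an engineer would, in place of code of your own. Each camera call takes 0.05 s, during which the arm holds its last target. There are 200 camera calls.

## Working session

There is one attempt and no reset: what is moved stays moved. The work goes in short steps, Python scripts to look and compute and a shell command to move; the robot and the scene stay as the last step left them, time stands still between calls to the robot, and variables do not carry over. Pictures are saved under pics/ and viewed, at most 10 in all, crops included, and the job is handed in when it is done.

```bash
mkdir -p pics
cat > h.py <<'E'
import numpy as np,cv2
from station import sensors,grab_frame,job
def save(f,n): cv2.imwrite('pics/'+n,cv2.cvtColor(f['img'],cv2.COLOR_RGB2BGR))
def ext(f,s=None):
    # returns R,t world->cam
    if 'R' in f: return np.array(f['R']),np.array(f['t'])
    T=np.array(f['T_tool_cam']);Rw=cv2.Rodrigues(np.array(s['tool_rot'],float))[0]
    Rc=Rw@T[:3,:3];c=Rw@T[:3,3]+np.array(s['eef_pos']);return Rc.T,-Rc.T@c
def cloud(f,s=None):
    R,t=ext(f,s);z=f['z_map'];v,u=np.mgrid[:z.shape[0],:z.shape[1]]
    p=np.stack([(u-f['cx'])/f['fx']*z,(v-f['cy'])/f['fy']*z,z],-1)
    w=(p-t)@R;w[z==0]=np.nan;return w
def ray(f,u,v,h,s=None):
    R,t=ext(f,s);c=-R.T@t;d=R.T@np.array([(u-f['cx'])/f['fx'],(v-f['cy'])/f['fy'],1]);return c+d*(h-c[2])/d[2]
def proj(f,X,s=None):
    R,t=ext(f,s);p=R@np.array(X)+t;return f['fx']*p[0]/p[2]+f['cx'],f['fy']*p[1]/p[2]+f['cy']
E
python3 - <<'E'
from h import *
import pickle
s=sensors.sense();print(s)
F={}
for n in('side','top','wrist'):
    F[n]=grab_frame(n);save(F[n],n+'0.png')
    R,t=ext(F[n],s);print(n,-R.T@t,R[2],F[n]['fx'])
pickle.dump((s,F),open('f0.pkl','wb'))
E
```

```text
{'time': 0.0, 'joints': array([-1.36207860e+00,  1.59071506e-01,  1.59824019e+00, -9.57898607e-07,
        1.38618682e+00, -2.10069182e-01]), 'joint_vel': array([-1.95065402e-03,  1.62730170e-03, -6.54801417e-05, -1.03962544e-03,
        4.33010075e-04,  6.00367418e-04]), 'joint_torque': array([-2.50431403e-03, -3.85577416e+01, -3.22110271e+01,  6.97780657e-02,
        3.80747917e-02, -1.52471757e-04]), 'eef_pos': array([ 0.23369117, -0.52469504,  0.22160231]), 'tool_rot': array([-3.07110710e+00, -6.52636412e-01, -5.43787452e-07]), 'ft_force': array([-0.23261709, -0.57234074,  0.69932904]), 'moment': array([-0.0138033 ,  0.00283292,  0.04748067]), 'finger_force': 0.0, 'gripper_width': 0.09210624392734754}
side [0.09605929 0.98487932 1.26997163] [ 0.27920556 -0.62587095 -0.72823747] 455.28300342848206
top [ 0.31833314 -0.01705075  1.222921  ] [ 0.19231906 -0.00290805 -0.98132814] 392.2917072621521
wrist [ 0.31071951 -0.49246556  0.38356998] [-0.26992466 -0.11707416 -0.95573758] 284.6256019691522
```

View pics/top0.png

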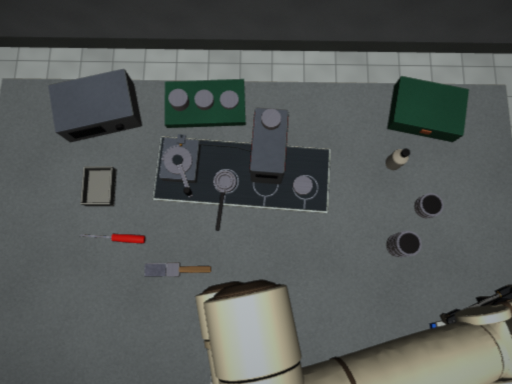

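View pics/side0.png

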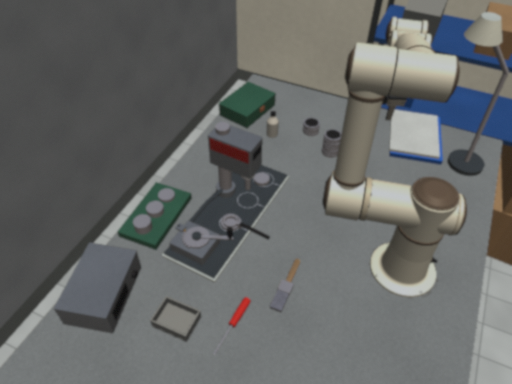

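The top view shows the plate with corners near (160,138), (330,150), (327,212) and (153,200). The carrier's tray is at (225,181) with the handle running to (218,228), so it sits on the left circle. The middle circle is at (265,188), the disc at (303,186), the lever hub at (178,160) and the knob at (187,190). The side view agrees: the lever is at (195,237) and the knob at (230,232).

```bash
cat > m0.py <<'E'
from h import *
import pickle
s,F=pickle.load(open('f0.pkl','rb'))
f=F['top'];w=cloud(f)
print('table z',np.nanmedian(w[210:225,90:140,2]))
g=cv2.cvtColor(f['img'],cv2.COLOR_RGB2GRAY)
# plate corners via height map 12..30mm region incl. above
roi=np.zeros(g.shape,np.uint8);roi[130:216,145:336]=1
m=((w[...,2]>0.010)&(w[...,2]<0.3)&(roi>0)).astype(np.uint8)
p=w[(w[...,2]>0.012)&(w[...,2]<0.028)&(roi>0)]
print('plate z',np.median(p[:,2]),len(p))
r=cv2.minAreaRect((p[:,:2]*1000).astype(np.float32));print('rect mm',r,cv2.boxPoints(r))
for n in('top','side'):
    f=F[n];w=cloud(f);hsv=cv2.cvtColor(f['img'],cv2.COLOR_RGB2HSV)
    print(n,'img uv samples')
    # knob: points 0.09..0.14 high within 0.2 of lever
    q=w[(w[...,2]>0.100)&(w[...,2]<0.136)&(w[...,0]>.3)&(w[...,0]<.75)&(w[...,1]>.0)&(w[...,1]<.35)]
    print('knob-ish',len(q),np.median(q,0) if len(q) else '',q[:12].round(3).tolist())
E
python3 m0.py
python3 - <<'E'
import cv2
a=cv2.imread('pics/top0.png')[125:240,145:345];b=cv2.imread('pics/side0.png')[120:280,150:300]
cv2.imwrite('pics/c0.png',cv2.resize(a,None,fx=4,fy=4,interpolation=cv2.INTER_CUBIC))
E
```

```text
table z 0.0006240786689045992
plate z 0.020464309687860338 6871
rect mm ((623.24609375, 34.49867248535156), (548.1089477539062, 209.75308227539062), 86.32020568847656) [[ 500.99683 -232.25978]
 [ 710.3175  -245.72182]
 [ 745.49536  301.25714]
 [ 536.1747   314.71918]]
top img uv samples
knob-ish 53 [0.54241216 0.18417319 0.13062824] [[0.551, 0.193, 0.134], [0.552, 0.19, 0.133], [0.552, 0.184, 0.132], [0.552, 0.182, 0.13], [0.549, 0.196, 0.13], [0.549, 0.193, 0.132], [0.549, 0.19, 0.132], [0.549, 0.187, 0.13], [0.549, 0.184, 0.133], [0.549, 0.181, 0.133], [0.552, 0.181, 0.119], [0.546, 0.195, 0.132]]
side img uv samples
knob-ish 54 [0.54191306 0.1936081  0.12533794] [[0.552, 0.184, 0.132], [0.55, 0.181, 0.129], [0.545, 0.183, 0.134], [0.543, 0.181, 0.132], [0.552, 0.191, 0.134], [0.549, 0.189, 0.133], [0.546, 0.188, 0.133], [0.543, 0.186, 0.133], [0.54, 0.185, 0.134], [0.556, 0.191, 0.127], [0.552, 0.191, 0.129], [0.548, 0.192, 0.132]]
```

View pics/c0.png

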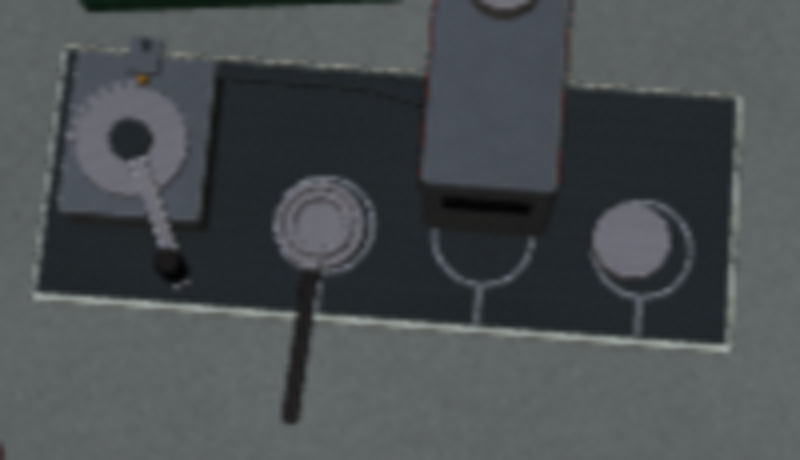

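The enlarged crop shows the tray centred near crop pixel (323,224), the handle end at (290,418), the knob top at (170,263) and the hub at (130,138). The middle circle's front arc is at (480,285), with its line down to (480,322). Next I move the wrist camera over for a closer measurement.

```bash
python3 -m jog '[{"dx":0.02,"dy":0.03,"dz":0.02,"turn":-0.06},{"dx":0.04,"dy":0.06,"dz":0.04,"turn":-0.12},{"dx":0.06,"dy":0.09,"dz":0.05,"turn":-0.18},{"dx":0.075,"dy":0.125,"dz":0.05,"turn":-0.24},{"dx":0.09,"dy":0.16,"dz":0.05,"turn":-0.3},{"dx":0.105,"dy":0.195,"dz":0.05,"turn":-0.36},{"dx":0.12,"dy":0.23,"dz":0.05,"turn":-0.42},{"dx":0.135,"dy":0.265,"dz":0.05,"turn":-0.48}]' 0
python3 -m jog '[{"dx":0.01,"dy":0.04},{"dx":0.02,"dy":0.08},{"dx":0.03,"dy":0.12},{"dx":0.04,"dy":0.16},{"dx":0.05,"dy":0.2},{"dx":0.06,"dy":0.24},{"dx":0.07,"dy":0.28},{"dx":0.075,"dy":0.32}]'
python3 -m jog '[{"dy":0.02},{"dy":0.02},{"dy":0.02},{"dy":0.02},{"dy":0.02},{"dy":0.02},{"dy":0.02},{"dy":0.02}]'
python3 - <<'E'
from h import *
import pickle
s=sensors.sense();f=grab_frame('wrist');save(f,'w1.png');pickle.dump((s,f),open('w1.pkl','wb'))
print(s['joints'],s['eef_pos'],s['tool_rot']);R,t=ext(f,s);print(-R.T@t,R[2]);print(f['T_tool_cam'])
E
```

```text
time: 0.82
eef_pos: [0.369, -0.2584, 0.2724]
tool_rot: [-3.14, 0.101, 0.0]
ft_force: [0.1, -0.1, -0.5]
gripper_width: 0.0919
finger_force: 0.0
[-8.80381925e-01 -2.07127072e-01  1.85782455e+00  8.90141716e-05
  1.49105604e+00  7.55017428e-01] [ 0.36902316 -0.25842924  0.2723779 ] [-3.13977424e+00  1.01465900e-01  6.25929742e-05]
[ 0.45305463 -0.26538601  0.43430923] [-0.29437205  0.02025868 -0.95547616]
[[-5.10060207e-04 -9.55490246e-01 -2.95022253e-01  8.42979199e-02]
 [ 9.99999436e-01 -2.12646123e-04 -1.04018805e-03  1.48793062e-03]
 [ 9.31154201e-04 -2.95022617e-01  9.55489816e-01 -1.61935446e-01]
 [ 0.00000000e+00  0.00000000e+00  0.00000000e+00  1.00000000e+00]]$[0]: bad value
$[0]: bad value
```

View pics/w1.png

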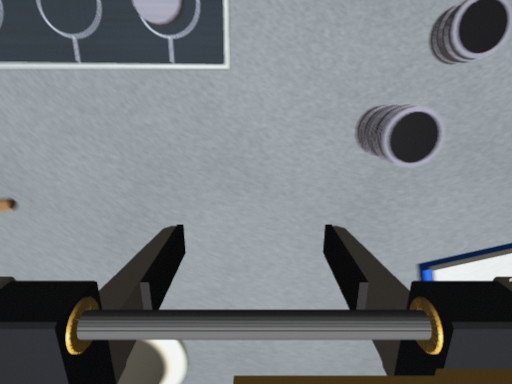

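The moves need all four fields in each row, so only the first one ran. This view from partway shows the plate's right front corner at (227,65). The stacks are at (400,135) and (470,30), both well clear.

```bash
python3 -m jog '[{"dx":0.01,"dy":0.04,"dz":0,"turn":0},{"dx":0.02,"dy":0.08,"dz":0,"turn":0},{"dx":0.03,"dy":0.12,"dz":0,"turn":0},{"dx":0.04,"dy":0.16,"dz":0,"turn":0},{"dx":0.05,"dy":0.2,"dz":0,"turn":0},{"dx":0.06,"dy":0.24,"dz":0,"turn":0},{"dx":0.06,"dy":0.28,"dz":0,"turn":0},{"dx":0.06,"dy":0.32,"dz":0,"turn":0}]'
python3 -m jog '[{"dx":0,"dy":0.01,"dz":0,"turn":0},{"dx":0,"dy":0.01,"dz":0,"turn":0},{"dx":0,"dy":0.01,"dz":0,"turn":0},{"dx":0,"dy":0.01,"dz":0,"turn":0},{"dx":0,"dy":0.01,"dz":0,"turn":0},{"dx":0,"dy":0.01,"dz":0,"turn":0},{"dx":0,"dy":0.01,"dz":0,"turn":0},{"dx":0,"dy":0.01,"dz":0,"turn":0}]'
python3 - <<'E'
from h import *
import pickle
s=sensors.sense();f=grab_frame('wrist');save(f,'w2.png');pickle.dump((s,f),open('w2.pkl','wb'))
print(s['joints'],s['eef_pos'],s['tool_rot']);R,t=ext(f,s);print(-R.T@t,R[2])
E
```

```text
time: 1.53
eef_pos: [0.4286, 0.0616, 0.2724]
tool_rot: [-3.14, 0.095, 0.0]
ft_force: [0.4, -0.4, -0.3]
gripper_width: 0.0918
finger_force: 0.0
time: 2.2
eef_pos: [0.4289, 0.069, 0.2726]
tool_rot: [3.14, -0.098, 0.0]
ft_force: [-1.0, 0.2, 0.8]
gripper_width: 0.0922
finger_force: 0.0
[-1.20118840e-01 -2.53747962e-01  1.89600943e+00 -4.53212274e-05
  1.49930811e+00  1.51323652e+00] [0.42890268 0.06898741 0.27260728] [ 3.14000901e+00 -9.82449293e-02  2.97958871e-05]
[0.51293675 0.06223931 0.4345441 ] [-0.29436175  0.01943621 -0.95549641]
```

View pics/w2.png

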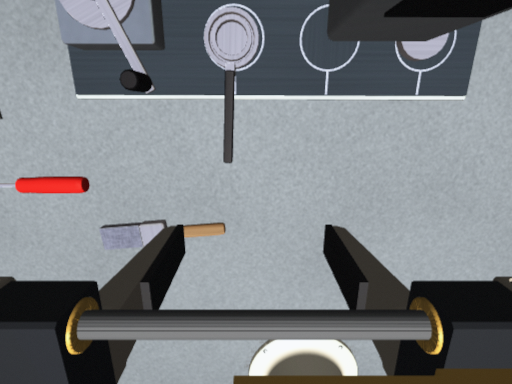

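The view shows the tray at (231,38) and the handle running from (230,66) to (228,160). The middle circle is at (329,38) with its line down to (327,95), and the plate's front edge is at v≈97 (u 78–466). The knob is at (133,80), and the brush at (105–225,232).

```bash
cat > m1.py <<'E'
from h import *
import pickle,sys
from scipy.optimize import least_squares
def fitc(P,r=None):
    o=least_squares(lambda q:np.hypot(P[:,0]-q[0],P[:,1]-q[1])-(q[2] if r is None else r),[*P.mean(0)[:2],.04],loss='soft_l1',f_scale=.001)
    return o.x,np.abs(o.fun).mean()
if __name__=='__main__':
    s,f=pickle.load(open('w2.pkl','rb'));w=cloud(f,s);g=cv2.cvtColor(f['img'],cv2.COLOR_RGB2GRAY)
    print('table z',np.nanmedian(w[180:200,300:400,2]),'plate z',np.nanmedian(w[75:90,260:310,2]),np.nanmedian(w[75:90,345:390,2]))
    # front edge
    E=[]
    for u in range(85,460,5):
        if 215<u<245 or 110<u<165 or 320<u<335 or 412<u<424: continue
        c=g[88:106,u].astype(float);k=c.argmax()
        bl=c[k:].size; E.append(ray(f,u,88+k,.02,s))
    E=np.array(E);k=np.polyfit(E[:,1],E[:,0],1)
    res=E[:,0]-np.polyval(k,E[:,1]);kk=np.abs(res)<.003;k=np.polyfit(E[kk,1],E[kk,0],1);yaw=-np.arctan(k[0]);print('yaw',yaw,'edge x at y=0',k[1],np.abs(res[kk]).mean())
    # middle circle
    m=(g>90);P=[]
    for v in range(2,74):
        for u in range(294,362):
            r=np.hypot(u-329,v-38)
            if m[v,u] and 26<r<36 and w[v,u,2]<.03: P.append(ray(f,u,v,.02,s))
    P=np.array(P);q,e=fitc(P);print('mid circle',q*1000,e*1000,len(P))
    q2,e=fitc(P,.0385);print('mid fixed r',q2*1000,e*1000)
    ex=np.array([np.cos(yaw),np.sin(yaw)]);ey=np.array([-ex[1],ex[0]])
    print('edge->mid along x (expect 70)',(q[:2]-[k[1],0])@ex*1000)
    # left circle tick etc; tray
    T=w[(w[...,2]>.030)&(w[...,2]<.038)&(w[...,0]>.5)&(w[...,1]>.02)&(w[...,1]<.14)]
    hull=cv2.convexHull((T[:,:2]*1000).astype(np.float32));(c,rad)=cv2.minEnclosingCircle(hull)
    print('tray pts',len(T),c,rad)
    H=w[(w[...,2]>.040)&(w[...,2]<.06)&(w[...,0]>.38)&(w[...,1]>.0)&(w[...,1]<.16)&(w[...,0]<.56)]
    print('handle z',np.median(H[:,2]),'x',H[:,0].min(),H[:,0].max(),'y',H[:,1].min(),H[:,1].max())
    kh=np.polyfit(H[:,0],H[:,1],1);print('handle line y=%.4f x + %.4f'%tuple(kh))
    # dark handle by colour: per row centre at z .05
    L=[]
    for v in range(80,158):
        if 90<v<104: continue
        row=np.where(g[v,215:245]<(50 if v>100 else 35))[0]+215
        if len(row)>3: L.append([*ray(f,row.mean(),v,.050,s)[:2],len(row)])
    L=np.array(L);kc=np.polyfit(L[:,0],L[:,1],1);print('handle colour line',kc,L[[0,-1]])
    K=w[(w[...,2]>.126)&(w[...,2]<.137)&(w[...,1]>.12)&(w[...,1]<.3)&(w[...,0]<.6)]
    print('knob top',len(K),K.mean(0),K.min(0),K.max(0))
    a=.5*(K.min(0)+K.max(0));print('tester frame knob',(a[:2]-q[:2])@np.c_[ex,ey]*1000)
E
python3 m1.py
```

```text
table z -0.0004996423959365555 plate z 0.019609236146759638 0.019509842212856544
yaw -0.06759962305813398 edge x at y=0 0.5196523705532305 0.000591629638504436
mid circle [589.77371588 -41.27710684  38.21111528] 1.1151589024965827 485
mid fixed r [589.93092526 -41.46878394  40.        ] 1.1294111368074773
edge->mid along x (expect 70) 72.74938144516422
tray pts 1314 (596.2565307617188, 86.58849334716797) 34.90154266357422
handle z 0.049374050970637684 x 0.44045978313970346 0.559568417371849 y 0.0845743793037996 0.10954062962521671
handle line y=-0.1134 x + 0.1537Traceback (most recent call last):
  File "m1.py", line 41, in <module>
    L=np.array(L);kc=np.polyfit(L[:,0],L[:,1],1);print('handle colour line',kc,L[[0,-1]])
                                ~^^^^^
IndexError: too many indices for array: array is 1-dimensional, but 2 were indexed
```

```bash
sed -i '/# dark handle/,/handle colour line/d' m1.py; python3 m1.py | tail -3
python3 -m jog '[{"dx":0.01,"dy":0.01,"dz":-0.03,"turn":-0.02},{"dx":0.02,"dy":0.02,"dz":-0.06,"turn":-0.05},{"dx":0.03,"dy":0.03,"dz":-0.085,"turn":-0.05},{"dx":0.038,"dy":0.032,"dz":-0.11,"turn":-0.05},{"dx":0.038,"dy":0.032,"dz":-0.14,"turn":-0.05},{"dx":0.038,"dy":0.032,"dz":-0.165,"turn":-0.05},{"dx":0.038,"dy":0.032,"dz":-0.165,"turn":-0.05},{"dx":0.038,"dy":0.032,"dz":-0.165,"turn":-0.05}]'
python3 - <<'E'
from h import *
import pickle
s=sensors.sense();f=grab_frame('wrist');save(f,'w3.png');pickle.dump((s,f),open('w3.pkl','wb'))
print(s['joints'],s['eef_pos'],s['tool_rot']);R,t=ext(f,s);print(-R.T@t,R[2])
E
```

```text
handle line y=-0.1134 x + 0.1537
knob top 341 [0.54531156 0.18417898 0.13117545] [0.53610504 0.17542669 0.12600538] [0.55491039 0.19472471 0.13401989]
tester frame knob [-59.45461128 222.84573441]
time: 2.92
eef_pos: [0.4658, 0.1016, 0.1069]
tool_rot: [3.137, -0.175, -0.005]
ft_force: [0.4, 0.3, -0.5]
gripper_width: 0.0917
finger_force: 0.0
[-3.93954651e-02  3.14360618e-02  1.97558834e+00 -8.84679777e-06
  1.13761715e+00  1.64275241e+00] [0.46582    0.10162988 0.10685718] [ 3.13666388 -0.17481099 -0.00478826]
[0.54999556 0.09078595 0.26853698] [-0.2960318   0.03391839 -0.95457567]
```

View pics/w3.png

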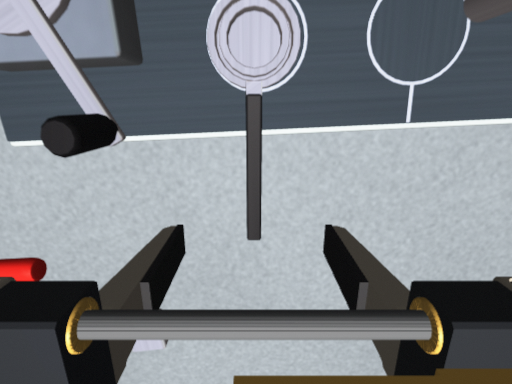

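The handle, with its end at (253,240), lies centred between the jaws. The tray is at (254,38), the middle circle at (418,38), and the knob at (68,137). I'll re-measure from here and descend.

```bash
cat > m2.py <<'E'
from h import *
from m1 import fitc
import pickle
s,f=pickle.load(open('w3.pkl','rb'));w=cloud(f,s);g=cv2.cvtColor(f['img'],cv2.COLOR_RGB2GRAY)
print('plate z',np.nanmedian(w[95:115,300:390,2]))
E=[]
for u in range(20,510,4):
    if 60<u<130 or 238<u<270 or 400<u<416: continue
    c=g[112:152,u].astype(float)
    k=c.argmax();E.append(ray(f,u,112+k,.02,s))
E=np.array(E);k=np.polyfit(E[:,1],E[:,0],1)
for _ in range(4):
    r=E[:,0]-np.polyval(k,E[:,1]);i=np.abs(r)<max(.001,1.5*np.median(abs(r)));k=np.polyfit(E[i,1],E[i,0],1)
print('edge',k,i.sum(),len(i),'yaw',-np.arctan(k[0]))
P=[]
for v in range(0,95):
    for u in range(355,480):
        r=np.hypot(u-418,v-36)
        if g[v,u]>110 and 42<r<58 and not(u>462 and v<24) and not(400<u<420 and v>82): P.append(ray(f,u,v,.02,s))
P=np.array(P);q,e=fitc(P);print('mid',q*1000,e*1000,len(P));print('mid r=38.9',fitc(P,.0389)[0][:2]*1000)
P=[]
for v in range(92,120):
    for u in range(400,418):
        if g[v,u]>110:P.append(ray(f,u,v,.02,s))
P=np.array(P);kt=np.polyfit(P[:,0],P[:,1],1,w=None);print('tick mean',P.mean(0)*1000,kt)
T=w[(w[...,2]>.030)&(w[...,2]<.038)&(w[...,0]>.5)&(w[...,1]>.02)&(w[...,1]<.14)]
c,rad=cv2.minEnclosingCircle((T[:,:2]*1000).astype(np.float32));print('tray',c,rad,np.median(T[:,2]))
H=w[(w[...,2]>.046)&(w[...,2]<.053)&(w[...,0]>.42)&(w[...,1]>.05)&(w[...,1]<.15)&(w[...,0]<.55)]
print('handle',np.median(H[:,2]),H[:,0].min(),np.polyfit(H[:,0],H[:,1],1))
K=w[(w[...,2]>.126)&(w[...,2]<.137)&(w[...,1]>.12)&(w[...,1]<.3)&(w[...,0]<.6)]
print('knob',len(K),(K.min(0)+K.max(0))/2,K.max(0)-K.min(0))
E
python3 m2.py
python3 -m jog '[{"dx":0,"dy":0,"dz":-0.02,"turn":0},{"dx":0,"dy":0,"dz":-0.04,"turn":0},{"dx":0,"dy":0,"dz":-0.055,"turn":0},{"dx":0,"dy":0,"dz":-0.065,"turn":0},{"dx":0,"dy":0,"dz":-0.073,"turn":0},{"dx":0,"dy":0,"dz":-0.073,"turn":0},{"dx":0,"dy":0,"dz":-0.073,"turn":0},{"dx":0,"dy":0,"dz":-0.073,"turn":0}]'
```

```text
plate z 0.019620685222831974
edge [0.06639743 0.52116054] 85 95 yaw -0.0663001103452619
mid [590.22496786 -41.71520444  38.30417791] 0.8589942610965228 802
mid r=38.9 [590.89275963 -41.97323304]
tick mean [534.40332699 -37.90240279  20.        ] [-0.06853959 -0.00127462]
tray (596.11083984375, 86.25257873535156) 34.85481262207031 0.03417714791802256
handle 0.049599662827453754 0.44029762967120567 [-0.11345606  0.15370673]
knob 1914 [0.50830877 0.16886414 0.13150475] [0.0935834  0.04865065 0.01098645]
time: 3.63
eef_pos: [0.4679, 0.1017, 0.0358]
tool_rot: [-3.137, 0.175, -0.004]
ft_force: [0.3, -0.1, -0.4]
gripper_width: 0.0921
finger_force: 0.0
```

```bash
python3 -m jog '[{"dx":0,"dy":0,"dz":0,"turn":0},{"dx":0,"dy":0,"dz":0,"turn":0},{"dx":0,"dy":0,"dz":0,"turn":0},{"dx":0,"dy":0,"dz":0,"turn":0},{"dx":0,"dy":0,"dz":0,"turn":0},{"dx":0,"dy":0,"dz":0,"turn":0},{"dx":0,"dy":0,"dz":0,"turn":0},{"dx":0,"dy":0,"dz":0,"turn":0}]' 1 30
python3 -c "
from h import *
s=sensors.sense();print(s['eef_pos'],s['tool_rot'],s['moment'])"
```

```text
time: 4.3
eef_pos: [0.4668, 0.1017, 0.0346]
tool_rot: [3.137, -0.175, -0.0]
ft_force: [0.3, -0.2, -0.0]
gripper_width: 0.0402
finger_force: 0.0
[0.46676283 0.10168133 0.03456487] [ 3.13672408e+00 -1.74645254e-01 -2.15912239e-04] [0.09438827 0.0235944  0.039344  ]
```

```bash
python3 -m jog '[{"dx":0,"dy":0,"dz":0,"turn":0},{"dx":0,"dy":0,"dz":0,"turn":0},{"dx":0,"dy":0,"dz":0,"turn":0},{"dx":0,"dy":0,"dz":0,"turn":0},{"dx":0,"dy":0,"dz":0,"turn":0},{"dx":0,"dy":0,"dz":0,"turn":0},{"dx":0,"dy":0,"dz":0,"turn":0},{"dx":0,"dy":0,"dz":0,"turn":0}]'
python3 -c "
from h import *
s=sensors.sense();print(s['eef_pos'],s['tool_rot'],s['moment'])"
```

```text
time: 4.97
eef_pos: [0.4668, 0.1017, 0.0346]
tool_rot: [3.137, -0.175, 0.0]
ft_force: [0.4, -0.4, -0.9]
gripper_width: 0.0117
finger_force: 30.0
[0.46683134 0.10169343 0.03461567] [ 3.13672641e+00 -1.74540619e-01  6.84124181e-05] [ 0.04513745  0.01593464 -0.00369818]
```

```bash
python3 -m jog '[{"dx":0,"dy":-0.004,"dz":0,"turn":0.0},{"dx":0,"dy":-0.01,"dz":0,"turn":0.005},{"dx":-0.001,"dy":-0.018,"dz":0,"turn":0.01},{"dx":-0.001,"dy":-0.026,"dz":0,"turn":0.015},{"dx":-0.002,"dy":-0.034,"dz":0,"turn":0.02},{"dx":-0.002,"dy":-0.042,"dz":0,"turn":0.025},{"dx":-0.003,"dy":-0.05,"dz":0,"turn":0.03},{"dx":-0.003,"dy":-0.058,"dz":0,"turn":0.035}]'
python3 -m jog '[{"dx":0,"dy":-0.008,"dz":0,"turn":0.005},{"dx":-0.001,"dy":-0.016,"dz":0,"turn":0.008},{"dx":-0.001,"dy":-0.024,"dz":0,"turn":0.01},{"dx":-0.002,"dy":-0.032,"dz":0,"turn":0.012},{"dx":-0.002,"dy":-0.04,"dz":0,"turn":0.012},{"dx":-0.003,"dy":-0.048,"dz":0,"turn":0.012},{"dx":-0.003,"dy":-0.055,"dz":0,"turn":0.012},{"dx":-0.003,"dy":-0.06,"dz":0,"turn":0.012}]'
python3 -m jog '[{"dx":0,"dy":-0.005,"dz":0,"turn":0},{"dx":0,"dy":-0.01,"dz":0,"turn":0},{"dx":0,"dy":-0.014,"dz":0,"turn":0},{"dx":0,"dy":-0.016,"dz":0,"turn":0},{"dx":0,"dy":-0.0168,"dz":0,"turn":0},{"dx":0,"dy":-0.0168,"dz":0,"turn":0},{"dx":0,"dy":-0.0168,"dz":0,"turn":0},{"dx":0,"dy":-0.0168,"dz":0,"turn":0}]'
python3 - <<'E'
from h import *
import pickle
s=sensors.sense();f=grab_frame('wrist');pickle.dump((s,f),open('w4.pkl','wb'))
print(s['eef_pos'],s['tool_rot'],s['moment'],2*np.arctan2(s['tool_rot'][1],s['tool_rot'][0]))
t=grab_frame('side');sd=t['img'][150:260,190:300]
a=cv2.resize(f['img'],(512,384));b=cv2.resize(sd,(384,384),interpolation=cv2.INTER_CUBIC)
cv2.imwrite('pics/w4.png',np.hstack([a[:,:410],b])[:,:,::-1])
E
```

```text
time: 5.63
eef_pos: [0.4635, 0.0428, 0.0346]
tool_rot: [-3.139, 0.119, 0.001]
ft_force: [0.1, 3.6, 0.2]
gripper_width: 0.0117
finger_force: 30.2
time: 6.3
eef_pos: [0.4607, -0.0171, 0.0346]
tool_rot: [-3.14, 0.101, 0.0]
ft_force: [-0.4, 3.1, 0.9]
gripper_width: 0.0117
finger_force: 30.1
time: 6.97
eef_pos: [0.4608, -0.0331, 0.0346]
tool_rot: [3.14, -0.1, 0.0]
ft_force: [0.1, 2.3, -0.2]
gripper_width: 0.0114
finger_force: 30.1
[ 0.4608291  -0.03306438  0.03456614] [ 3.13976052e+00 -1.00447554e-01  8.24324818e-05] [0.32619044 0.00746697 0.30986558] -0.06396239784374255
```

View pics/w4.png

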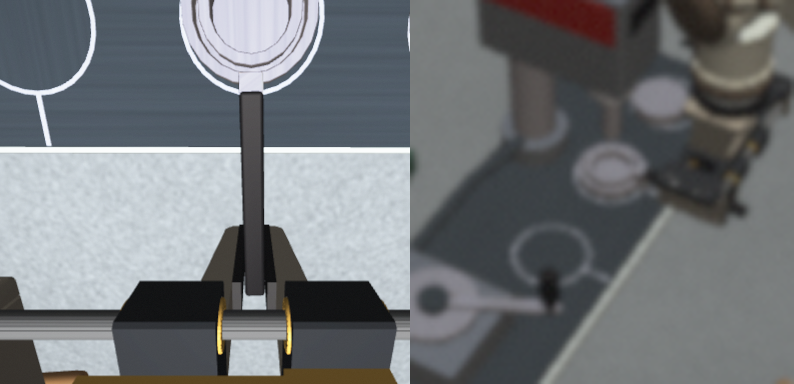

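The tray sits at about (252,25), nearly centred in the circle, whose arc bottom is at (248,94). The arc's side edges are at u≈180 and u≈325. The ring lies in the tray, and the side crop shows the knob at rest. Next I measure the offset.

```bash
cat > m3.py <<'E'
from h import *
from m1 import fitc
import pickle
s,f=pickle.load(open('w4.pkl','rb'));w=cloud(f,s);g=cv2.cvtColor(f['img'],cv2.COLOR_RGB2GRAY)
c0=np.array([252,24]);O=[];I=[];D=[]
for a in np.radians(np.arange(-8,189,2)):
    if 78<np.degrees(a)<102: continue
    rr=np.arange(95,45,-.5);x=(c0[0]+rr*np.cos(a)).astype(np.float32);y=(c0[1]+rr*np.sin(a)).astype(np.float32)
    ok=(y>=0)
    if not ok.all(): 
        if (y<0).any(): continue
    p=cv2.remap(g,x[None],y[None],cv2.INTER_LINEAR)[0].astype(float)
    b=p>130
    i=np.argmax(b)                      # outer edge of line
    if not b.any(): continue
    j=i+np.argmax(~b[i:])               # inner edge of line
    k=j+np.argmax(b[j:])                # tray edge
    O.append(ray(f,x[i],y[i],.02,s));I.append(ray(f,x[j],y[j],.02,s))
    if k>j: D.append([*ray(f,x[k],y[k],.034,s)[:2],np.degrees(a),rr[i],rr[j],rr[k]])
O,I,D=map(np.array,(O,I,D))
print(len(O),len(D))
print('outer',fitc(O)[0]*1e3,fitc(O)[1]*1e3,fitc(O,.0395)[0][:2]*1e3);print('inner',fitc(I)[0]*1e3,fitc(I,.0380)[0][:2]*1e3)
print('tray edge',fitc(D)[0]*1e3,fitc(D)[1]*1e3,fitc(D,.035)[0][:2]*1e3)
print(D[::8,2:])
T=w[(w[...,2]>.030)&(w[...,2]<.038)&(w[...,0]>.5)&(w[...,1]>-.1)&(w[...,1]<.05)]
h=cv2.convexHull((T[:,:2]*1000).astype(np.float32))[:,0];print('tray depth',T.min(0),T.max(0))
r=h/1000;r=r[(r[:,0]<T[:,0].max()-.004)];print(fitc(r)[0]*1e3,fitc(r,.035)[0][:2]*1e3)
E
python3 m3.py
```

```text
88 87
outer [589.85601324 -41.3465595   39.64580717] 0.1057156788960064 [589.65553509 -41.33368583]
inner [586.83066585 -42.43606161  33.96982579] [592.10612168 -41.6520761 ]
tray edge [585.36847663 -42.21956918  30.11301235] 1.3239464084962804 [591.40598601 -40.90629159]
[[ -8.   72.5  55.   52.5]
 [  8.   71.   65.   62. ]
 [ 24.   69.5  64.   59.5]
 [ 40.   69.   63.5  58.5]
 [ 56.   70.   64.5  58.5]
 [ 72.   71.   65.   59. ]
 [112.   71.5  65.5  60.5]
 [128.   70.5  64.5  61. ]
 [144.   70.   64.5  63. ]
 [160.   70.5  53.5  52.5]
 [176.   72.   57.   54.5]]
tray depth [ 0.55653578 -0.07506421  0.03000152] [ 0.59758245 -0.00565229  0.03799576]
[590.85039271 -40.3628477   34.7827242 ] [591.13168099 -40.35676606]
```

```bash
cat >> m3.py <<'E'
print('---');d=D[(D[:,2]>5)&(D[:,2]<148)]
print(fitc(d)[0]*1e3,fitc(d)[1]*1e3,fitc(d,.035)[0][:2]*1e3,fitc(d,.0347)[0][:2]*1e3)
H=w[(w[...,2]>.046)&(w[...,2]<.053)&(w[...,0]>.46)&(w[...,1]>-.06)&(w[...,1]<.0)&(w[...,0]<.55)]
k=np.polyfit(H[:,0],H[:,1],1);print('handle',k,np.polyval(k,.5897))
E
python3 m3.py | sed -n '/---/,$p'
```

```text
---
[590.12773247 -40.50522441  34.15752921] 0.10554307402422916 [591.15690705 -40.35741955] [590.79133717 -40.40929325]
handle [-0.04415252 -0.01406958] -0.04010631566784237
```

```bash
python3 -m jog '[{"dx":-0.0003,"dy":-0.0003,"dz":0,"turn":0},{"dx":-0.0007,"dy":-0.0006,"dz":0,"turn":0},{"dx":-0.001,"dy":-0.0009,"dz":0,"turn":0},{"dx":-0.0013,"dy":-0.001,"dz":0,"turn":0},{"dx":-0.0013,"dy":-0.001,"dz":0,"turn":0},{"dx":-0.0013,"dy":-0.001,"dz":0,"turn":0},{"dx":-0.0013,"dy":-0.001,"dz":0,"turn":0},{"dx":-0.0013,"dy":-0.001,"dz":0,"turn":0}]'
python3 - <<'E'
from h import *
import pickle
s=sensors.sense();f=grab_frame('wrist');pickle.dump((s,f),open('w4.pkl','wb'))
E
python3 m3.py
```

```text
time: 7.73
eef_pos: [0.4596, -0.0342, 0.0347]
tool_rot: [3.14, -0.101, 0.0]
ft_force: [2.4, 1.9, -1.1]
gripper_width: 0.0118
finger_force: 30.1
88 88
outer [589.8667414  -41.36128436  39.63737183] 0.09004205329563181 [589.67770428 -41.35046773]
inner [586.43139993 -39.40742998  33.17335963] [592.25035588 -41.14772974]
tray edge [584.10316884 -39.64419016  29.70511155] 1.2752747221323781 [590.34674765 -41.73864033]
[[ -8.   71.   56.   53.5]
 [  8.   68.   52.   50.5]
 [ 24.   66.5  49.5  48.5]
 [ 40.   66.   60.5  59. ]
 [ 56.   67.   61.5  59. ]
 [ 72.   68.5  62.5  59.5]
 [110.   70.   64.   60. ]
 [126.   70.5  64.5  61. ]
 [142.   70.5  64.5  62. ]
 [158.   71.5  66.   63.5]
 [174.   74.   68.   66.5]]
tray depth [ 0.55526903 -0.07666266  0.03003672] [ 0.59612872 -0.00725775  0.03799588]
[589.61240437 -42.04134807  34.74496429] [589.94089482 -42.07500815]
---
[580.88289084 -40.84633041  27.25540106] 1.0670276643613412 [590.15388225 -41.20739387] [589.8031894  -41.20262553]
handle [-0.05030362 -0.01233208] -0.041996130217823856
```

```bash
python3 -m jog '[{"dx":0,"dy":0,"dz":0,"turn":0},{"dx":0,"dy":0,"dz":0,"turn":0},{"dx":0,"dy":0,"dz":0,"turn":0},{"dx":0,"dy":0,"dz":0,"turn":0},{"dx":0,"dy":0,"dz":0,"turn":0},{"dx":0,"dy":0,"dz":0,"turn":0},{"dx":0,"dy":0,"dz":0,"turn":0},{"dx":0,"dy":0,"dz":0,"turn":0}]' 0.3
python3 -m jog '[{"dx":-0.005,"dy":0,"dz":0.02,"turn":0},{"dx":-0.01,"dy":0,"dz":0.04,"turn":0},{"dx":-0.02,"dy":0,"dz":0.06,"turn":0},{"dx":-0.03,"dy":0,"dz":0.08,"turn":0},{"dx":-0.03,"dy":0,"dz":0.1,"turn":0},{"dx":-0.03,"dy":0,"dz":0.1,"turn":0},{"dx":-0.03,"dy":0,"dz":0.1,"turn":0},{"dx":-0.03,"dy":0,"dz":0.1,"turn":0}]'
python3 - <<'E'
from h import *
import pickle
s=sensors.sense();f=grab_frame('wrist');pickle.dump((s,f),open('w5.pkl','wb'));save(f,'w5.png');print(s['eef_pos'])
E
```

```text
time: 8.45
eef_pos: [0.4595, -0.0341, 0.0346]
tool_rot: [-3.14, 0.101, 0.0]
ft_force: [0.3, -0.7, -0.2]
gripper_width: 0.0629
finger_force: 0.0
time: 9.12
eef_pos: [0.4291, -0.0339, 0.1336]
tool_rot: [-3.14, 0.101, 0.002]
ft_force: [-0.2, -0.5, 0.2]
gripper_width: 0.0641
finger_force: 0.0
[ 0.42906965 -0.03393055  0.13361492]
```

View pics/w5.png

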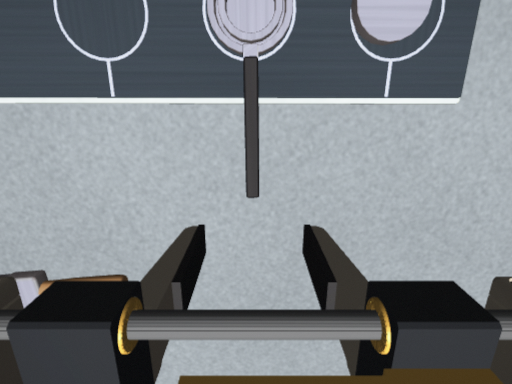

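The tray at (249,12) looks centred in the circle, with its ring inside. I check that numerically, and measure the knob and axis.

Run:
```python
from h import *
from m1 import fitc
import pickle
s,f=pickle.load(open('w5.pkl','rb'));w=cloud(f,s)
T=w[(w[...,2]>.030)&(w[...,2]<.037)&(w[...,0]>.54)&(w[...,1]>-.1)&(w[...,1]<.05)]
h=cv2.convexHull((T[:,:2]*1000).astype(np.float32))[:,0]/1000;h=h[h[:,0]<T[:,0].max()-.004]
print('tray',fitc(h)[0]*1e3,fitc(h,.0348)[0]*1e3)
g=cv2.cvtColor(f['img'],cv2.COLOR_RGB2GRAY);O=[]
for a in np.radians(np.arange(0,181,3)):
    if 82<np.degrees(a)<98: continue
    rr=np.arange(60,38,-.25);x=(249+rr*np.cos(a)).astype(np.float32);y=(13+rr*np.sin(a)).astype(np.float32)
    p=cv2.remap(g,x[None],y[None],cv2.INTER_LINEAR)[0];b=p>130
    if b.any(): i=b.argmax();O.append(ray(f,x[i],y[i],.02,s))
O=np.array(O);print('circle',fitc(O)[0]*1e3,fitc(O,.0396)[0]*1e3,len(O))
# knob: two wrist views, top disc by depth + dark colour, ray to .132
mark=np.array([.5897,-.0413]);yaw=-.0655;B=np.array([[np.cos(yaw),-np.sin(yaw)],[np.sin(yaw),np.cos(yaw)]])
for n in('w2','w3'):
    s,f=pickle.load(open(n+'.pkl','rb'));w=cloud(f,s);g=cv2.cvtColor(f['img'],cv2.COLOR_RGB2GRAY)
    m=(w[...,2]>.127)&(w[...,2]<.137)&(w[...,1]>.15)&(w[...,1]<.22)&(w[...,0]>.52)&(w[...,0]<.57)&(g<90)
    nl,lab,st,ce=cv2.connectedComponentsWithStats(m.astype(np.uint8));i=1+st[1:,4].argmax();m=lab==i
    K=w[m];(u,v),(aa,bb),_=cv2.fitEllipse(max(cv2.findContours(m.astype(np.uint8),0,1)[0],key=len))
    k=ray(f,u,v,np.median(K[:,2]),s);print(n,'knob',st[i],np.median(K[:,2]),k,K.mean(0),'tester',B.T@(k[:2]-mark))
s,F=pickle.load(open('f0.pkl','rb'))
for n in('top','side'):
    f=F[n];w=cloud(f);q=w[(w[...,2]>.078)&(w[...,2]<.084)&(w[...,0]>.56)&(w[...,1]>.14)&(w[...,1]<.31)&(w[...,0]<.72)]
    e=fitc(cv2.convexHull((q[:,:2]*1000).astype(np.float32))[:,0]/1000)[0];print('axis',n,e,len(q),B.T@(e[:2]-mark))
```

```text
tray [589.3322013  -41.86295329  34.55738578] [589.64342331 -41.86642428  40.        ]
circle [589.98069273 -41.26475955  39.641089  ] [589.92450816 -41.26135658  40.        ] 56
w2 knob [120  69  20  21 332] 0.13154981536051696 [0.54528303 0.18423658 0.13154982] [0.54529595 0.18434036 0.13129747] tester [-0.05908381  0.22214571]
w3 knob [  41  116   44   41 1385] 0.13150917381995486 [0.54575418 0.18289669 0.13150917] [0.54571516 0.18310983 0.13112731] tester [-0.05852597  0.22083954]
axis top [0.65227412 0.22881382 0.0454274 ] 447 [0.04476014 0.27363028]
axis side [0.65397373 0.23118558 0.04465212] 300 [0.04630085 0.27610819]
```

The tray is within 0.7 mm of the mark. The knob is at (0.5455, 0.1836), with its top at 0.1315 m, which matches the text. I move above it with the jaws' closing line tangential to the lever's arc.

```bash
python3 -m jog '[{"dx":0,"dy":0.015,"dz":0.02,"turn":0.05},{"dx":0,"dy":0.035,"dz":0.04,"turn":0.11},{"dx":0,"dy":0.06,"dz":0.06,"turn":0.17},{"dx":0,"dy":0.085,"dz":0.066,"turn":0.23},{"dx":0,"dy":0.11,"dz":0.066,"turn":0.29},{"dx":0.01,"dy":0.135,"dz":0.066,"turn":0.35},{"dx":0.03,"dy":0.16,"dz":0.066,"turn":0.4},{"dx":0.05,"dy":0.18,"dz":0.066,"turn":0.438}]' 0
python3 -m jog '[{"dx":0.02,"dy":0.015,"dz":0,"turn":0},{"dx":0.04,"dy":0.03,"dz":0,"turn":0},{"dx":0.056,"dy":0.036,"dz":0,"turn":0},{"dx":0.064,"dy":0.0375,"dz":0,"turn":0},{"dx":0.0664,"dy":0.0375,"dz":0,"turn":0},{"dx":0.0664,"dy":0.0375,"dz":0,"turn":0},{"dx":0.0664,"dy":0.0375,"dz":0,"turn":0},{"dx":0.0664,"dy":0.0375,"dz":0,"turn":0}]'
cat > k.py <<'E'
from h import *
import sys,pickle
s=sensors.sense();f=grab_frame('wrist');pickle.dump((s,f),open(sys.argv[1]+'.pkl','wb'));save(f,sys.argv[1]+'.png')
print(s['time'],s['eef_pos'],2*np.arctan2(s['tool_rot'][1],s['tool_rot'][0]),s['joints'][5])
w=cloud(f,s);g=cv2.cvtColor(f['img'],cv2.COLOR_RGB2GRAY)
m=(w[...,2]>.127)&(w[...,2]<.137)&(w[...,1]>.15)&(w[...,1]<.22)&(w[...,0]>.52)&(w[...,0]<.57)&(g<110)
K=w[m];print('knob',len(K),np.median(K[:,2]),(K.min(0)+K.max(0))/2,K.mean(0))
E
python3 k.py w6
```

```text
time: 9.83
eef_pos: [0.4791, 0.1479, 0.1989]
tool_rot: [-3.085, -0.589, 0.004]
ft_force: [0.5, -0.2, 0.3]
gripper_width: 0.0919
finger_force: 0.0
time: 10.5
eef_pos: [0.5452, 0.1829, 0.2004]
tool_rot: [3.087, 0.583, -0.001]
ft_force: [0.1, 0.1, -0.1]
gripper_width: 0.0918
finger_force: 0.0
10.5 [0.54518776 0.18290869 0.20041815] 0.3732137271085229 1.311290918062129
knob 378 0.13136848162140594 [0.54525607 0.18559032 0.13055684] [0.54658313 0.18596958 0.13112709]
```

View pics/w6.png

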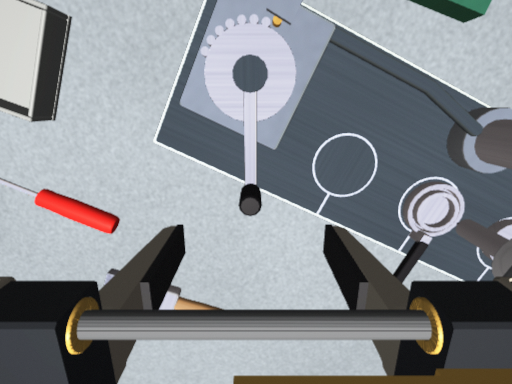

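The lever lies along the tool axis. The hub is at (250,72), the knob top at (250,207) and the pawl (orange) at (277,21). The wheel's teeth run from (207,50) to (268,19), and the first tooth is next to the pawl. I measure the axis here and then descend on the knob.

Run:
```python
from h import *
from m1 import fitc
import pickle
s,f=pickle.load(open('w6.pkl','rb'));w=cloud(f,s);g=cv2.cvtColor(f['img'],cv2.COLOR_RGB2GRAY)
R=g[45:100,222:280];m=(R<110).astype(np.uint8)
c=max(cv2.findContours(m,0,1)[0],key=cv2.contourArea)[:,0]+[222,45]
z=np.nanmedian(w[68:78,246:255,2]);P=np.array([ray(f,u,v,z,s) for u,v in c]);print('hub z',z,fitc(P)[0],fitc(P)[1])
zw=np.nanmedian(w[88:110,215:238,2]);O=[]
for a in np.radians(np.arange(-40,200,3)):
    if 70<np.degrees(a)<110: continue
    rr=np.arange(36,58,.25);x=(250+rr*np.cos(a)).astype(np.float32);y=(72+rr*np.sin(a)).astype(np.float32)
    p=cv2.remap(g,x[None],y[None],cv2.INTER_LINEAR)[0].astype(float);i=(p[4:]-p[:-4]).argmin()+2;O.append(ray(f,x[i],y[i],zw,s))
O=np.array(O);print('wheel z',zw,fitc(O)[0],fitc(O)[1])
mark=np.array([.5897,-.0413]);yaw=-.0655;B=np.array([[np.cos(yaw),-np.sin(yaw)],[np.sin(yaw),np.cos(yaw)]])
for q in(fitc(P)[0][:2],fitc(O)[0][:2]):
    d=np.array([.5452,.1840])-q;print('axis tester',B.T@(q-mark),'knob dist',np.hypot(*d),'angle',np.arctan2(*(-(B.T@d))[::-1]))
```

```text
hub z 0.08773756835720678 [0.64730475 0.22544847 0.01486156] 0.00023215007075200883
wheel z 0.07969302548681469 [0.64754345 0.22575338 0.04228193] 0.0019922625585333
axis tester [0.04002169 0.26994687] knob dist 0.11019689576119313 angle 0.4511170743612451
axis tester [0.04023992 0.27026675] knob dist 0.11053291482372901 angle 0.4528608085812178
```

```bash
python3 -m jog '[{"dx":0.0003,"dy":0.0005,"dz":-0.02,"turn":0},{"dx":0.0003,"dy":0.001,"dz":-0.04,"turn":0},{"dx":0.0003,"dy":0.001,"dz":-0.06,"turn":0},{"dx":0.0003,"dy":0.001,"dz":-0.075,"turn":0},{"dx":0.0003,"dy":0.001,"dz":-0.086,"turn":0},{"dx":0.0003,"dy":0.001,"dz":-0.094,"turn":0},{"dx":0.0003,"dy":0.001,"dz":-0.098,"turn":0},{"dx":0.0003,"dy":0.001,"dz":-0.098,"turn":0}]'
python3 -m jog '[{"dx":0,"dy":0,"dz":0,"turn":0},{"dx":0,"dy":0,"dz":0,"turn":0},{"dx":0,"dy":0,"dz":0,"turn":0},{"dx":0,"dy":0,"dz":0,"turn":0},{"dx":0,"dy":0,"dz":0,"turn":0},{"dx":0,"dy":0,"dz":0,"turn":0},{"dx":0,"dy":0,"dz":0,"turn":0},{"dx":0,"dy":0,"dz":0,"turn":0}]' 1 25
python3 -m jog '[{"dx":0,"dy":0,"dz":0,"turn":0},{"dx":0,"dy":0,"dz":0,"turn":0},{"dx":0,"dy":0,"dz":0,"turn":0},{"dx":0,"dy":0,"dz":0,"turn":0},{"dx":0,"dy":0,"dz":0,"turn":0},{"dx":0,"dy":0,"dz":0,"turn":0},{"dx":0,"dy":0,"dz":0,"turn":0},{"dx":0,"dy":0,"dz":0,"turn":0}]'
```

```text
time: 11.22
eef_pos: [0.5459, 0.1843, 0.1022]
tool_rot: [-3.087, -0.584, 0.001]
ft_force: [0.0, -0.4, 0.2]
gripper_width: 0.0921
finger_force: 0.0
time: 11.88
eef_pos: [0.5462, 0.1844, 0.1027]
tool_rot: [3.087, 0.584, 0.0]
ft_force: [-0.4, 0.6, -0.6]
gripper_width: 0.0406
finger_force: 0.0
time: 12.55
eef_pos: [0.5453, 0.1865, 0.1025]
tool_rot: [-3.083, -0.583, 0.001]
ft_force: [-2.5, 7.7, 1.1]
gripper_width: 0.0192
finger_force: 25.0
```

Run:
```python
from h import *
import pickle
s,f=pickle.load(open('w6.pkl','rb'));hsv=cv2.cvtColor(f['img'],cv2.COLOR_RGB2HSV);g=cv2.cvtColor(f['img'],cv2.COLOR_RGB2GRAY)
A=np.array([.6473,.2255]);a0=-.0655
m=(hsv[...,1]>120)&(hsv[...,0]>8)&(hsv[...,0]<30);m[40:]=0;m[:,:260]=0;m[:,300:]=0
v,u=np.nonzero(m);p=ray(f,u.mean(),v.mean(),.08,s)[:2]-A;print('orange',len(u),u.mean(),v.mean(),np.hypot(*p),'ang tester',np.arctan2(p[1],p[0])-a0)
w=cloud(f,s)[m];print('z',np.nanmedian(w[:,2]))
for r in(.0445,.047):
    L=[]
    for b in np.arange(-.5,2.4,.04):
        X=[A[0]+r*np.cos(b+a0),A[1]+r*np.sin(b+a0),.08];x,y=proj(f,X,s)
        L.append('%.2f:%d'%(b,cv2.remap(g,np.float32([[x]]),np.float32([[y]]),1)[0,0]))
    print(r,' '.join(L))
phi=np.arange(0,1.02,.03);a=.3745-phi
for q,(x,y) in zip(phi,np.c_[-.11*np.cos(a)+.11*np.cos(.3745),-.11*np.sin(a)+.11*np.sin(.3745)]): print('%.2f %.4f %.4f'%(q,x,y),end=' | ')
```

```text
orange 67 276.5074626865672 21.01492537313433 0.04928810159328643 ang tester -0.060980520732248245
z 0.0805876326926854
0.0445 -0.50:163 -0.46:162 -0.42:163 -0.38:162 -0.34:162 -0.30:162 -0.26:163 -0.22:162 -0.18:162 -0.14:162 -0.10:151 -0.06:143 -0.02:156 0.02:164 0.06:211 0.10:215 0.14:212 0.18:213 0.22:177 0.26:166 0.30:212 0.34:215 0.38:213 0.42:211 0.46:172 0.50:172 0.54:208 0.58:215 0.62:212 0.66:209 0.70:169 0.74:176 0.78:212 0.82:215 0.86:212 0.90:212 0.94:173 0.98:180 1.02:212 1.06:215 1.10:214 1.14:214 1.18:172 1.22:180 1.26:213 1.30:215 1.34:214 1.38:212 1.42:156 1.46:179 1.50:214 1.54:216 1.58:215 1.62:209 1.66:159 1.70:171 1.74:173 1.78:172 1.82:170 1.86:171 1.90:170 1.94:171 1.98:171 2.02:172 2.06:172 2.10:172 2.14:173 2.18:172 2.22:171 2.26:171 2.30:169 2.34:170 2.38:171
0.047 -0.50:162 -0.46:160 -0.42:162 -0.38:162 -0.34:162 -0.30:161 -0.26:161 -0.22:161 -0.18:162 -0.14:124 -0.10:98 -0.06:140 -0.02:124 0.02:152 0.06:203 0.10:214 0.14:213 0.18:205 0.22:166 0.26:165 0.30:203 0.34:215 0.38:212 0.42:206 0.46:166 0.50:165 0.54:207 0.58:215 0.62:212 0.66:205 0.70:168 0.74:1
[... 409 characters left out ...]
031 | 0.06 -0.0022 0.0062 | 0.09 -0.0032 0.0094 | 0.12 -0.0041 0.0125 | 0.15 -0.0049 0.0158 | 0.18 -0.0055 0.0190 | 0.21 -0.0061 0.0222 | 0.24 -0.0066 0.0255 | 0.27 -0.0070 0.0288 | 0.30 -0.0073 0.0321 | 0.33 -0.0075 0.0353 | 0.36 -0.0076 0.0386 | 0.39 -0.0076 0.0419 | 0.42 -0.0075 0.0452 | 0.45 -0.0073 0.0485 | 0.48 -0.0070 0.0518 | 0.51 -0.0066 0.0551 | 0.54 -0.0061 0.0584 | 0.57 -0.0055 0.0616 | 0.60 -0.0048 0.0648 | 0.63 -0.0041 0.0680 | 0.66 -0.0032 0.0712 | 0.69 -0.0022 0.0744 | 0.72 -0.0011 0.0775 | 0.75 0.0000 0.0806 | 0.78 0.0013 0.0836 | 0.81 0.0026 0.0866 | 0.84 0.0041 0.0896 | 0.87 0.0056 0.0925 | 0.90 0.0072 0.0954 | 0.93 0.0089 0.0982 | 0.96 0.0107 0.1010 | 0.99 0.0126 0.1037 |
```

From the picture, the teeth are centred at 0.12, 0.36, 0.60 and 0.84 rad and the pawl is at −0.06. The first tooth should therefore be met at about 0.18 rad, and the third notch at about 0.78. I pull in small steps and check this against the felt force.

```bash
q(){ grep -E 'time|eef_pos|ft_force' | tr '\n' ' '; echo; }
python3 -m jog '[{"dx":-0.0005,"dy":0.0015,"dz":0,"turn":-0.015},{"dx":-0.0011,"dy":0.0031,"dz":0,"turn":-0.03},{"dx":-0.0017,"dy":0.0047,"dz":0,"turn":-0.045},{"dx":-0.0022,"dy":0.0062,"dz":0,"turn":-0.06},{"dx":-0.0022,"dy":0.0062,"dz":0,"turn":-0.06},{"dx":-0.0022,"dy":0.0062,"dz":0,"turn":-0.06},{"dx":-0.0022,"dy":0.0062,"dz":0,"turn":-0.06},{"dx":-0.0022,"dy":0.0062,"dz":0,"turn":-0.06}]' - 30 | q
python3 -m jog '[{"dx":-0.0005,"dy":0.0016,"dz":0,"turn":-0.015},{"dx":-0.001,"dy":0.0032,"dz":0,"turn":-0.03},{"dx":-0.0015,"dy":0.0048,"dz":0,"turn":-0.045},{"dx":-0.0019,"dy":0.0063,"dz":0,"turn":-0.06},{"dx":-0.0019,"dy":0.0063,"dz":0,"turn":-0.06},{"dx":-0.0019,"dy":0.0063,"dz":0,"turn":-0.06},{"dx":-0.0019,"dy":0.0063,"dz":0,"turn":-0.06},{"dx":-0.0019,"dy":0.0063,"dz":0,"turn":-0.06}]' | q
python3 -m jog '[{"dx":-0.0004,"dy":0.0016,"dz":0,"turn":-0.015},{"dx":-0.0008,"dy":0.0033,"dz":0,"turn":-0.03},{"dx":-0.0008,"dy":0.0033,"dz":0,"turn":-0.03},{"dx":-0.0008,"dy":0.0033,"dz":0,"turn":-0.03},{"dx":-0.0008,"dy":0.0033,"dz":0,"turn":-0.03},{"dx":-0.0008,"dy":0.0033,"dz":0,"turn":-0.03},{"dx":-0.0008,"dy":0.0033,"dz":0,"turn":-0.03},{"dx":-0.0008,"dy":0.0033,"dz":0,"turn":-0.03}]' | q
python3 -m jog '[{"dx":-0.0003,"dy":0.0016,"dz":0,"turn":-0.015},{"dx":-0.0006,"dy":0.0032,"dz":0,"turn":-0.03},{"dx":-0.0006,"dy":0.0032,"dz":0,"turn":-0.03},{"dx":-0.0006,"dy":0.0032,"dz":0,"turn":-0.03},{"dx":-0.0006,"dy":0.0032,"dz":0,"turn":-0.03},{"dx":-0.0006,"dy":0.0032,"dz":0,"turn":-0.03},{"dx":-0.0006,"dy":0.0032,"dz":0,"turn":-0.03},{"dx":-0.0006,"dy":0.0032,"dz":0,"turn":-0.03}]' | q
python3 -m jog '[{"dx":-0.0003,"dy":0.0016,"dz":0,"turn":-0.015},{"dx":-0.0006,"dy":0.0032,"dz":0,"turn":-0.03},{"dx":-0.0006,"dy":0.0032,"dz":0,"turn":-0.03},{"dx":-0.0006,"dy":0.0032,"dz":0,"turn":-0.03},{"dx":-0.0006,"dy":0.0032,"dz":0,"turn":-0.03},{"dx":-0.0006,"dy":0.0032,"dz":0,"turn":-0.03},{"dx":-0.0006,"dy":0.0032,"dz":0,"turn":-0.03},{"dx":-0.0006,"dy":0.0032,"dz":0,"turn":-0.03}]' | q
python3 -c "
from h import *
s=sensors.sense();print(s['eef_pos'],s['gripper_width'],s['finger_force'])"
```

```text
time: 13.22 eef_pos: [0.5443, 0.1893, 0.1025] ft_force: [0.9, -5.3, -0.5] 
time: 13.88 eef_pos: [0.5423, 0.1952, 0.1025] ft_force: [0.7, -6.5, -0.1] 
time: 14.55 eef_pos: [0.5417, 0.1977, 0.1025] ft_force: [0.1, -8.5, 0.0] 
time: 15.22 eef_pos: [0.5407, 0.2018, 0.1025] ft_force: [-0.2, -7.0, 1.1] 
time: 15.88 eef_pos: [0.5399, 0.2053, 0.1025] ft_force: [-0.9, -4.9, 0.8] 
[0.53990241 0.20528714 0.10246173] 0.019500232932754158 30.0022906865388
```

```bash
cat > ph.py <<'E'
import sys,re,numpy as np
t=sys.stdin.read();n=lambda k:[float(x) for x in re.findall(r'-?\d+\.?\d*(?:e-?\d+)?',re.search(k+r': (.*)',t)[1])]
p=np.array(n('eef_pos')[:2])-[.6473,.2255];F=np.array(n('ft_force'));r=p/np.hypot(*p);ta=np.array([r[1],-r[0]])
print('t',n('time')[0],'phi %.3f r %.1f tang %.1f rad %.1f Fz %.1f'%(.3745-np.arctan2(-p[1],-p[0]),np.hypot(*p)*1e3,-F[:2]@ta,F[:2]@r,F[2]),n('gripper_width'))
E
q(){ python3 ph.py; }
python3 -m jog '[{"dx":-0.0002,"dy":0.0016,"dz":0,"turn":-0.015},{"dx":-0.0005,"dy":0.0033,"dz":0,"turn":-0.03},{"dx":-0.0005,"dy":0.0033,"dz":0,"turn":-0.03},{"dx":-0.0005,"dy":0.0033,"dz":0,"turn":-0.03},{"dx":-0.0005,"dy":0.0033,"dz":0,"turn":-0.03},{"dx":-0.0005,"dy":0.0033,"dz":0,"turn":-0.03},{"dx":-0.0005,"dy":0.0033,"dz":0,"turn":-0.03},{"dx":-0.0005,"dy":0.0033,"dz":0,"turn":-0.03}]' | q
python3 -m jog '[{"dx":-0.0002,"dy":0.0016,"dz":0,"turn":-0.015},{"dx":-0.0004,"dy":0.0033,"dz":0,"turn":-0.03},{"dx":-0.0004,"dy":0.0033,"dz":0,"turn":-0.03},{"dx":-0.0004,"dy":0.0033,"dz":0,"turn":-0.03},{"dx":-0.0004,"dy":0.0033,"dz":0,"turn":-0.03},{"dx":-0.0004,"dy":0.0033,"dz":0,"turn":-0.03},{"dx":-0.0004,"dy":0.0033,"dz":0,"turn":-0.03},{"dx":-0.0004,"dy":0.0033,"dz":0,"turn":-0.03}]' | q
python3 -m jog '[{"dx":-0.0001,"dy":0.0016,"dz":0,"turn":-0.015},{"dx":-0.0003,"dy":0.0033,"dz":0,"turn":-0.03},{"dx":-0.0003,"dy":0.0033,"dz":0,"turn":-0.03},{"dx":-0.0003,"dy":0.0033,"dz":0,"turn":-0.03},{"dx":-0.0003,"dy":0.0033,"dz":0,"turn":-0.03},{"dx":-0.0003,"dy":0.0033,"dz":0,"turn":-0.03},{"dx":-0.0003,"dy":0.0033,"dz":0,"turn":-0.03},{"dx":-0.0003,"dy":0.0033,"dz":0,"turn":-0.03}]' | q
python3 -m jog '[{"dx":-0.0001,"dy":0.0016,"dz":0,"turn":-0.015},{"dx":-0.0002,"dy":0.0032,"dz":0,"turn":-0.03},{"dx":-0.0002,"dy":0.0032,"dz":0,"turn":-0.03},{"dx":-0.0002,"dy":0.0032,"dz":0,"turn":-0.03},{"dx":-0.0002,"dy":0.0032,"dz":0,"turn":-0.03},{"dx":-0.0002,"dy":0.0032,"dz":0,"turn":-0.03},{"dx":-0.0002,"dy":0.0032,"dz":0,"turn":-0.03},{"dx":-0.0002,"dy":0.0032,"dz":0,"turn":-0.03}]' | q
python3 -m jog '[{"dx":0,"dy":0.0016,"dz":0,"turn":-0.015},{"dx":-0.0001,"dy":0.0033,"dz":0,"turn":-0.03},{"dx":-0.0001,"dy":0.0033,"dz":0,"turn":-0.03},{"dx":-0.0001,"dy":0.0033,"dz":0,"turn":-0.03},{"dx":-0.0001,"dy":0.0033,"dz":0,"turn":-0.03},{"dx":-0.0001,"dy":0.0033,"dz":0,"turn":-0.03},{"dx":-0.0001,"dy":0.0033,"dz":0,"turn":-0.03},{"dx":-0.0001,"dy":0.0033,"dz":0,"turn":-0.03}]' | q
```

```text
t 16.55 phi 0.220 r 109.3 tang 4.8 rad 2.3 Fz 1.7 [0.0195]
t 17.22 phi 0.249 r 109.4 tang 4.5 rad 2.7 Fz 2.4 [0.019]
t 17.88 phi 0.278 r 109.4 tang 6.0 rad 2.2 Fz 2.3 [0.0194]
t 18.55 phi 0.304 r 109.4 tang 7.8 rad 3.3 Fz 2.2 [0.0193]
t 19.22 phi 0.332 r 109.4 tang 7.9 rad 3.4 Fz 2.8 [0.0193]
```

```bash
q(){ python3 ph.py; }
python3 -m jog '[{"dx":0,"dy":0.0011,"dz":0,"turn":-0.01},{"dx":0,"dy":0.0022,"dz":0,"turn":-0.02},{"dx":0,"dy":0.0022,"dz":0,"turn":-0.02},{"dx":0,"dy":0.0022,"dz":0,"turn":-0.02},{"dx":0,"dy":0.0022,"dz":0,"turn":-0.02},{"dx":0,"dy":0.0022,"dz":0,"turn":-0.02},{"dx":0,"dy":0.0022,"dz":0,"turn":-0.02},{"dx":0,"dy":0.0022,"dz":0,"turn":-0.02}]' | q
python3 -m jog '[{"dx":0,"dy":0.0011,"dz":0,"turn":-0.01},{"dx":0,"dy":0.0022,"dz":0,"turn":-0.02},{"dx":0,"dy":0.0022,"dz":0,"turn":-0.02},{"dx":0,"dy":0.0022,"dz":0,"turn":-0.02},{"dx":0,"dy":0.0022,"dz":0,"turn":-0.02},{"dx":0,"dy":0.0022,"dz":0,"turn":-0.02},{"dx":0,"dy":0.0022,"dz":0,"turn":-0.02},{"dx":0,"dy":0.0022,"dz":0,"turn":-0.02}]' | q
python3 -m jog '[{"dx":0,"dy":0.0011,"dz":0,"turn":-0.01},{"dx":0.0001,"dy":0.0022,"dz":0,"turn":-0.02},{"dx":0.0001,"dy":0.0022,"dz":0,"turn":-0.02},{"dx":0.0001,"dy":0.0022,"dz":0,"turn":-0.02},{"dx":0.0001,"dy":0.0022,"dz":0,"turn":-0.02},{"dx":0.0001,"dy":0.0022,"dz":0,"turn":-0.02},{"dx":0.0001,"dy":0.0022,"dz":0,"turn":-0.02},{"dx":0.0001,"dy":0.0022,"dz":0,"turn":-0.02}]' | q
python3 -m jog '[{"dx":0,"dy":0.0011,"dz":0,"turn":-0.01},{"dx":0.0001,"dy":0.0022,"dz":0,"turn":-0.02},{"dx":0.0001,"dy":0.0022,"dz":0,"turn":-0.02},{"dx":0.0001,"dy":0.0022,"dz":0,"turn":-0.02},{"dx":0.0001,"dy":0.0022,"dz":0,"turn":-0.02},{"dx":0.0001,"dy":0.0022,"dz":0,"turn":-0.02},{"dx":0.0001,"dy":0.0022,"dz":0,"turn":-0.02},{"dx":0.0001,"dy":0.0022,"dz":0,"turn":-0.02}]' | q
python3 -m jog '[{"dx":0.0001,"dy":0.0011,"dz":0,"turn":-0.01},{"dx":0.0002,"dy":0.0022,"dz":0,"turn":-0.02},{"dx":0.0002,"dy":0.0022,"dz":0,"turn":-0.02},{"dx":0.0002,"dy":0.0022,"dz":0,"turn":-0.02},{"dx":0.0002,"dy":0.0022,"dz":0,"turn":-0.02},{"dx":0.0002,"dy":0.0022,"dz":0,"turn":-0.02},{"dx":0.0002,"dy":0.0022,"dz":0,"turn":-0.02},{"dx":0.0002,"dy":0.0022,"dz":0,"turn":-0.02}]' | q
python3 -m jog '[{"dx":0.0001,"dy":0.0011,"dz":0,"turn":-0.01},{"dx":0.0002,"dy":0.0022,"dz":0,"turn":-0.02},{"dx":0.0002,"dy":0.0022,"dz":0,"turn":-0.02},{"dx":0.0002,"dy":0.0022,"dz":0,"turn":-0.02},{"dx":0.0002,"dy":0.0022,"dz":0,"turn":-0.02},{"dx":0.0002,"dy":0.0022,"dz":0,"turn":-0.02},{"dx":0.0002,"dy":0.0022,"dz":0,"turn":-0.02},{"dx":0.0002,"dy":0.0022,"dz":0,"turn":-0.02}]' | q
python3 -m jog '[{"dx":0.0001,"dy":0.0011,"dz":0,"turn":-0.01},{"dx":0.0003,"dy":0.0022,"dz":0,"turn":-0.02},{"dx":0.0003,"dy":0.0022,"dz":0,"turn":-0.02},{"dx":0.0003,"dy":0.0022,"dz":0,"turn":-0.02},{"dx":0.0003,"dy":0.0022,"dz":0,"turn":-0.02},{"dx":0.0003,"dy":0.0022,"dz":0,"turn":-0.02},{"dx":0.0003,"dy":0.0022,"dz":0,"turn":-0.02},{"dx":0.0003,"dy":0.0022,"dz":0,"turn":-0.02}]' | q
python3 -m jog '[{"dx":0.0001,"dy":0.0011,"dz":0,"turn":-0.01},{"dx":0.0003,"dy":0.0022,"dz":0,"turn":-0.02},{"dx":0.0003,"dy":0.0022,"dz":0,"turn":-0.02},{"dx":0.0003,"dy":0.0022,"dz":0,"turn":-0.02},{"dx":0.0003,"dy":0.0022,"dz":0,"turn":-0.02},{"dx":0.0003,"dy":0.0022,"dz":0,"turn":-0.02},{"dx":0.0003,"dy":0.0022,"dz":0,"turn":-0.02},{"dx":0.0003,"dy":0.0022,"dz":0,"turn":-0.02}]' | q
```

```text
t 19.88 phi 0.344 r 109.4 tang 11.8 rad 4.6 Fz 3.6 [0.0192]
t 20.55 phi 0.371 r 109.5 tang 9.7 rad 3.6 Fz 3.9 [0.0196]
t 21.22 phi 0.383 r 109.5 tang 11.8 rad 4.7 Fz 4.7 [0.0194]
t 21.88 phi 0.414 r 109.6 tang 9.0 rad 3.3 Fz 3.4 [0.0192]
t 22.55 phi 0.440 r 109.6 tang 5.3 rad 4.6 Fz 3.5 [0.0194]
t 23.22 phi 0.453 r 109.6 tang 8.5 rad 4.7 Fz 3.4 [0.0193]
t 23.88 phi 0.477 r 109.7 tang 6.7 rad 4.8 Fz 4.4 [0.019]
t 24.55 phi 0.499 r 109.6 tang 7.1 rad 4.3 Fz 5.1 [0.0191]
```

```bash
q(){ python3 ph.py; }
python3 -m jog '[{"dx":0.0002,"dy":0.0011,"dz":0,"turn":-0.01},{"dx":0.0003,"dy":0.0022,"dz":0,"turn":-0.02},{"dx":0.0003,"dy":0.0022,"dz":0,"turn":-0.02},{"dx":0.0003,"dy":0.0022,"dz":0,"turn":-0.02},{"dx":0.0003,"dy":0.0022,"dz":0,"turn":-0.02},{"dx":0.0003,"dy":0.0022,"dz":0,"turn":-0.02},{"dx":0.0003,"dy":0.0022,"dz":0,"turn":-0.02},{"dx":0.0003,"dy":0.0022,"dz":0,"turn":-0.02}]' | q
python3 -m jog '[{"dx":0.0002,"dy":0.0011,"dz":0,"turn":-0.01},{"dx":0.0004,"dy":0.0022,"dz":0,"turn":-0.02},{"dx":0.0004,"dy":0.0022,"dz":0,"turn":-0.02},{"dx":0.0004,"dy":0.0022,"dz":0,"turn":-0.02},{"dx":0.0004,"dy":0.0022,"dz":0,"turn":-0.02},{"dx":0.0004,"dy":0.0022,"dz":0,"turn":-0.02},{"dx":0.0004,"dy":0.0022,"dz":0,"turn":-0.02},{"dx":0.0004,"dy":0.0022,"dz":0,"turn":-0.02}]' | q
python3 -m jog '[{"dx":0.0002,"dy":0.0011,"dz":0,"turn":-0.01},{"dx":0.0004,"dy":0.0021,"dz":0,"turn":-0.02},{"dx":0.0004,"dy":0.0021,"dz":0,"turn":-0.02},{"dx":0.0004,"dy":0.0021,"dz":0,"turn":-0.02},{"dx":0.0004,"dy":0.0021,"dz":0,"turn":-0.02},{"dx":0.0004,"dy":0.0021,"dz":0,"turn":-0.02},{"dx":0.0004,"dy":0.0021,"dz":0,"turn":-0.02},{"dx":0.0004,"dy":0.0021,"dz":0,"turn":-0.02}]' | q
python3 -m jog '[{"dx":0.0002,"dy":0.0011,"dz":0,"turn":-0.01},{"dx":0.0005,"dy":0.0021,"dz":0,"turn":-0.02},{"dx":0.0005,"dy":0.0021,"dz":0,"turn":-0.02},{"dx":0.0005,"dy":0.0021,"dz":0,"turn":-0.02},{"dx":0.0005,"dy":0.0021,"dz":0,"turn":-0.02},{"dx":0.0005,"dy":0.0021,"dz":0,"turn":-0.02},{"dx":0.0005,"dy":0.0021,"dz":0,"turn":-0.02},{"dx":0.0005,"dy":0.0021,"dz":0,"turn":-0.02}]' | q
python3 -m jog '[{"dx":0.0002,"dy":0.0011,"dz":0,"turn":-0.01},{"dx":0.0005,"dy":0.0021,"dz":0,"turn":-0.02},{"dx":0.0005,"dy":0.0021,"dz":0,"turn":-0.02},{"dx":0.0005,"dy":0.0021,"dz":0,"turn":-0.02},{"dx":0.0005,"dy":0.0021,"dz":0,"turn":-0.02},{"dx":0.0005,"dy":0.0021,"dz":0,"turn":-0.02},{"dx":0.0005,"dy":0.0021,"dz":0,"turn":-0.02},{"dx":0.0005,"dy":0.0021,"dz":0,"turn":-0.02}]' | q
python3 -m jog '[{"dx":0.0003,"dy":0.0011,"dz":0,"turn":-0.01},{"dx":0.0006,"dy":0.0021,"dz":0,"turn":-0.02},{"dx":0.0006,"dy":0.0021,"dz":0,"turn":-0.02},{"dx":0.0006,"dy":0.0021,"dz":0,"turn":-0.02},{"dx":0.0006,"dy":0.0021,"dz":0,"turn":-0.02},{"dx":0.0006,"dy":0.0021,"dz":0,"turn":-0.02},{"dx":0.0006,"dy":0.0021,"dz":0,"turn":-0.02},{"dx":0.0006,"dy":0.0021,"dz":0,"turn":-0.02}]' | q
python3 -m jog '[{"dx":0.0003,"dy":0.0011,"dz":0,"turn":-0.01},{"dx":0.0006,"dy":0.0021,"dz":0,"turn":-0.02},{"dx":0.0006,"dy":0.0021,"dz":0,"turn":-0.02},{"dx":0.0006,"dy":0.0021,"dz":0,"turn":-0.02},{"dx":0.0006,"dy":0.0021,"dz":0,"turn":-0.02},{"dx":0.0006,"dy":0.0021,"dz":0,"turn":-0.02},{"dx":0.0006,"dy":0.0021,"dz":0,"turn":-0.02},{"dx":0.0006,"dy":0.0021,"dz":0,"turn":-0.02}]' | q
```

```text
t 25.22 phi 0.519 r 109.7 tang 8.5 rad 4.2 Fz 4.6 [0.0193]
t 25.88 phi 0.537 r 109.7 tang 8.1 rad 4.7 Fz 4.7 [0.0196]
t 26.55 phi 0.554 r 109.7 tang 8.3 rad 5.1 Fz 5.6 [0.0194]
t 27.22 phi 0.572 r 109.7 tang 9.4 rad 6.1 Fz 6.5 [0.0195]
t 27.88 phi 0.585 r 109.8 tang 12.6 rad 6.1 Fz 6.3 [0.0192]
t 28.55 phi 0.609 r 109.8 tang 11.0 rad 5.9 Fz 6.1 [0.0192]
t 29.22 phi 0.629 r 109.8 tang 11.9 rad 4.8 Fz 7.2 [0.0197]
```

```bash
q(){ python3 ph.py; }
python3 -m jog '[{"dx":0.0003,"dy":0.0011,"dz":0,"turn":-0.01},{"dx":0.0007,"dy":0.0021,"dz":0,"turn":-0.02},{"dx":0.0007,"dy":0.0021,"dz":0,"turn":-0.02},{"dx":0.0007,"dy":0.0021,"dz":0,"turn":-0.02},{"dx":0.0007,"dy":0.0021,"dz":0,"turn":-0.02},{"dx":0.0007,"dy":0.0021,"dz":0,"turn":-0.02},{"dx":0.0007,"dy":0.0021,"dz":0,"turn":-0.02},{"dx":0.0007,"dy":0.0021,"dz":0,"turn":-0.02}]' | q
python3 -m jog '[{"dx":0.0003,"dy":0.0011,"dz":0,"turn":-0.01},{"dx":0.0007,"dy":0.0021,"dz":0,"turn":-0.02},{"dx":0.0007,"dy":0.0021,"dz":0,"turn":-0.02},{"dx":0.0007,"dy":0.0021,"dz":0,"turn":-0.02},{"dx":0.0007,"dy":0.0021,"dz":0,"turn":-0.02},{"dx":0.0007,"dy":0.0021,"dz":0,"turn":-0.02},{"dx":0.0007,"dy":0.0021,"dz":0,"turn":-0.02},{"dx":0.0007,"dy":0.0021,"dz":0,"turn":-0.02}]' | q
python3 -m jog '[{"dx":0.0003,"dy":0.0011,"dz":0,"turn":-0.01},{"dx":0.0007,"dy":0.0021,"dz":0,"turn":-0.02},{"dx":0.0007,"dy":0.0021,"dz":0,"turn":-0.02},{"dx":0.0007,"dy":0.0021,"dz":0,"turn":-0.02},{"dx":0.0007,"dy":0.0021,"dz":0,"turn":-0.02},{"dx":0.0007,"dy":0.0021,"dz":0,"turn":-0.02},{"dx":0.0007,"dy":0.0021,"dz":0,"turn":-0.02},{"dx":0.0007,"dy":0.0021,"dz":0,"turn":-0.02}]' | q
python3 -m jog '[{"dx":0.0004,"dy":0.001,"dz":0,"turn":-0.01},{"dx":0.0008,"dy":0.002,"dz":0,"turn":-0.02},{"dx":0.0008,"dy":0.002,"dz":0,"turn":-0.02},{"dx":0.0008,"dy":0.002,"dz":0,"turn":-0.02},{"dx":0.0008,"dy":0.002,"dz":0,"turn":-0.02},{"dx":0.0008,"dy":0.002,"dz":0,"turn":-0.02},{"dx":0.0008,"dy":0.002,"dz":0,"turn":-0.02},{"dx":0.0008,"dy":0.002,"dz":0,"turn":-0.02}]' | q
python3 -m jog '[{"dx":0.0004,"dy":0.001,"dz":0,"turn":-0.01},{"dx":0.0008,"dy":0.002,"dz":0,"turn":-0.02},{"dx":0.0008,"dy":0.002,"dz":0,"turn":-0.02},{"dx":0.0008,"dy":0.002,"dz":0,"turn":-0.02},{"dx":0.0008,"dy":0.002,"dz":0,"turn":-0.02},{"dx":0.0008,"dy":0.002,"dz":0,"turn":-0.02},{"dx":0.0008,"dy":0.002,"dz":0,"turn":-0.02},{"dx":0.0008,"dy":0.002,"dz":0,"turn":-0.02}]' | q
```

```text
t 29.88 phi 0.658 r 109.9 tang 7.9 rad 5.5 Fz 6.0 [0.0193]
t 30.55 phi 0.671 r 109.9 tang 11.2 rad 6.3 Fz 7.2 [0.0189]
t 31.22 phi 0.696 r 109.9 tang 9.4 rad 5.4 Fz 6.7 [0.0192]
t 31.88 phi 0.718 r 109.9 tang 8.3 rad 6.6 Fz 6.4 [0.0191]
t 32.55 phi 0.744 r 109.9 tang 5.9 rad 5.9 Fz 5.7 [0.0192]
```

```bash
q(){ python3 ph.py; }
python3 -m jog '[{"dx":0.0004,"dy":0.001,"dz":0,"turn":-0.01},{"dx":0.0009,"dy":0.002,"dz":0,"turn":-0.02},{"dx":0.0009,"dy":0.002,"dz":0,"turn":-0.02},{"dx":0.0009,"dy":0.002,"dz":0,"turn":-0.02},{"dx":0.0009,"dy":0.002,"dz":0,"turn":-0.02},{"dx":0.0009,"dy":0.002,"dz":0,"turn":-0.02},{"dx":0.0009,"dy":0.002,"dz":0,"turn":-0.02},{"dx":0.0009,"dy":0.002,"dz":0,"turn":-0.02}]' | q
cat > t.py <<'E'
from h import *
import sys
s=sensors.sense();f=grab_frame('wrist');save(f,sys.argv[1]+'.png')
hsv=cv2.cvtColor(f['img'],cv2.COLOR_RGB2HSV);g=cv2.cvtColor(f['img'],cv2.COLOR_RGB2GRAY)
A=np.array([.6473,.2255]);a0=-.0655
m=(hsv[...,1]>120)&(hsv[...,0]>8)&(hsv[...,0]<30)
X=proj(f,[A[0],A[1],.088],s);P=proj(f,[A[0]+.049*np.cos(a0-.06),A[1]+.049*np.sin(a0-.06),.08],s);print('axis px',X,'pawl px expected',P)
v,u=np.nonzero(m);k=np.hypot(u-P[0],v-P[1])<25
if k.any():
    p=ray(f,u[k].mean(),v[k].mean(),.08,s)[:2]-A;print('orange',k.sum(),np.hypot(*p),np.arctan2(p[1],p[0])-a0)
for r in(.0435,.0455,.047):
    L=[]
    for b in np.arange(-1.2,1.2,.04):
        x,y=proj(f,[A[0]+r*np.cos(b+a0),A[1]+r*np.sin(b+a0),.08],s)
        if 0<=x<511 and 0<=y<383:L.append('%.2f:%d'%(b,cv2.remap(g,np.float32([[x]]),np.float32([[y]]),1)[0,0]))
    print(r,' '.join(L))
E
python3 t.py w8
```

```text
t 33.22 phi 0.759 r 109.9 tang 9.1 rad 6.5 Fz 6.4 [0.0193]
axis px (np.float64(247.32816146635517), np.float64(58.187494296983175)) pawl px expected (np.float64(221.82302538061887), np.float64(-34.95565107963051))
0.0435 -1.20:156 -1.16:156 0.48:172 0.52:206 0.56:209 0.60:211 0.64:196 0.68:137 0.72:172 0.76:208 0.80:210 0.84:211 0.88:205 0.92:141 0.96:165 1.00:165 1.04:164 1.08:165 1.12:165 1.16:165
0.0455 -1.20:156 0.52:209 0.56:209 0.60:206 0.64:208 0.68:160 0.72:181 0.76:212 0.80:209 0.84:207 0.88:206 0.92:163 0.96:163 1.00:164 1.04:166 1.08:165 1.12:166 1.16:165
0.047 -1.20:155 0.52:208 0.56:207 0.60:209 0.64:196 0.68:160 0.72:161 0.76:207 0.80:208 0.84:210 0.88:196 0.92:163 0.96:163 1.00:164 1.04:165 1.08:166 1.12:167 1.16:166
```

The teeth in this frame show the lever at about 0.745 rad, measured the same way as the 0.78 target. Tooth contacts were felt 0.24 apart, at about 0.10, 0.34 and 0.58. Two more small steps should take it into the third notch, just past 0.78 and well short of the fourth tooth.

```bash
q(){ python3 ph.py; }
python3 -m jog '[{"dx":0.0004,"dy":0.001,"dz":0,"turn":-0.01},{"dx":0.0009,"dy":0.002,"dz":0,"turn":-0.02},{"dx":0.0009,"dy":0.002,"dz":0,"turn":-0.02},{"dx":0.0009,"dy":0.002,"dz":0,"turn":-0.02},{"dx":0.0009,"dy":0.002,"dz":0,"turn":-0.02},{"dx":0.0009,"dy":0.002,"dz":0,"turn":-0.02},{"dx":0.0009,"dy":0.002,"dz":0,"turn":-0.02},{"dx":0.0009,"dy":0.002,"dz":0,"turn":-0.02}]' | q
python3 -m jog '[{"dx":0.0005,"dy":0.001,"dz":0,"turn":-0.01},{"dx":0.001,"dy":0.002,"dz":0,"turn":-0.02},{"dx":0.001,"dy":0.002,"dz":0,"turn":-0.02},{"dx":0.001,"dy":0.002,"dz":0,"turn":-0.02},{"dx":0.001,"dy":0.002,"dz":0,"turn":-0.02},{"dx":0.001,"dy":0.002,"dz":0,"turn":-0.02},{"dx":0.001,"dy":0.002,"dz":0,"turn":-0.02},{"dx":0.001,"dy":0.002,"dz":0,"turn":-0.02}]' | q
cat > e.py <<'E'
# lever angle from tooth edges, same method on the rest picture and on a live one
from h import *
import pickle
def edges(f,s,lo,hi):
    g=cv2.cvtColor(f['img'],cv2.COLOR_RGB2GRAY);out=[]
    for r in(.0460,.0465,.047):
        b=np.arange(lo,hi,.005);q=np.array([proj(f,[.6473+r*np.cos(t-.0655),.2255+r*np.sin(t-.0655),.08],s) for t in b],np.float32)
        p=cv2.remap(g,q[None,:,0],q[None,:,1],1)[0].astype(float);p[(q[:,1]<0)|(q[:,0]<0)]=190
        k=np.nonzero((p[:-1]>188)!=(p[1:]>188))[0];out.append(b[k].round(3).tolist())
    return out
s,f=pickle.load(open('w6.pkl','rb'));print('rest',edges(f,s,1.2,1.8))
s=sensors.sense();f=grab_frame('wrist');print('now',edges(f,s,.4,1.1))
E
python3 e.py
```

```text
t 33.93 phi 0.775 r 109.9 tang 8.7 rad 6.6 Fz 7.8 [0.0192]
t 34.6 phi 0.793 r 109.9 tang 10.9 rad 6.8 Fz 8.4 [0.0193]
rest [[1.23, 1.4, 1.465, 1.635], [1.23, 1.4, 1.47, 1.635], [1.235, 1.395, 1.475, 1.63]]
now [[0.615, 0.685, 0.855], [0.61, 0.69, 0.85], [0.605, 0.7, 0.845]]
```

The lever is at 0.78 and the force has jumped up again to 10.9 N, which means the pawl has dropped into the third notch. I add a small margin of about 0.015 rad and settle.

```bash
q(){ python3 ph.py; }
python3 -m jog '[{"dx":0.0004,"dy":0.0008,"dz":0,"turn":-0.008},{"dx":0.0008,"dy":0.0016,"dz":0,"turn":-0.016},{"dx":0.0008,"dy":0.0016,"dz":0,"turn":-0.016},{"dx":0.0008,"dy":0.0016,"dz":0,"turn":-0.016},{"dx":0.0008,"dy":0.0016,"dz":0,"turn":-0.016},{"dx":0.0008,"dy":0.0016,"dz":0,"turn":-0.016},{"dx":0.0008,"dy":0.0016,"dz":0,"turn":-0.016},{"dx":0.0008,"dy":0.0016,"dz":0,"turn":-0.016}]' | q
python3 -m jog '[{"dx":0,"dy":0,"dz":0,"turn":0},{"dx":0,"dy":0,"dz":0,"turn":0},{"dx":0,"dy":0,"dz":0,"turn":0},{"dx":0,"dy":0,"dz":0,"turn":0},{"dx":0,"dy":0,"dz":0,"turn":0},{"dx":0,"dy":0,"dz":0,"turn":0},{"dx":0,"dy":0,"dz":0,"turn":0},{"dx":0,"dy":0,"dz":0,"turn":0}]' | q
python3 e.py
python3 - <<'E'
from h import *
f=grab_frame('side');a=f['img'][120:290,150:320];t=grab_frame('top')['img'][120:240,145:345]
b=np.zeros((480,800,3),np.uint8);b[:400,:400]=cv2.resize(a,(400,400),interpolation=2);b[:240,400:]=cv2.resize(t,(400,240),interpolation=2)
cv2.imwrite('pics/end.png',b[:,:,::-1])
E
```

```text
t 35.32 phi 0.807 r 110.0 tang 12.3 rad 6.6 Fz 9.0 [0.0196]
t 35.98 phi 0.807 r 110.0 tang 12.0 rad 6.7 Fz 9.1 [0.0195]
rest [[1.23, 1.4, 1.465, 1.635], [1.23, 1.4, 1.47, 1.635], [1.235, 1.395, 1.475, 1.63]]
now [[0.605, 0.675, 0.84], [0.6, 0.68, 0.84], [0.595, 0.685, 0.835]]
```

View pics/end.png

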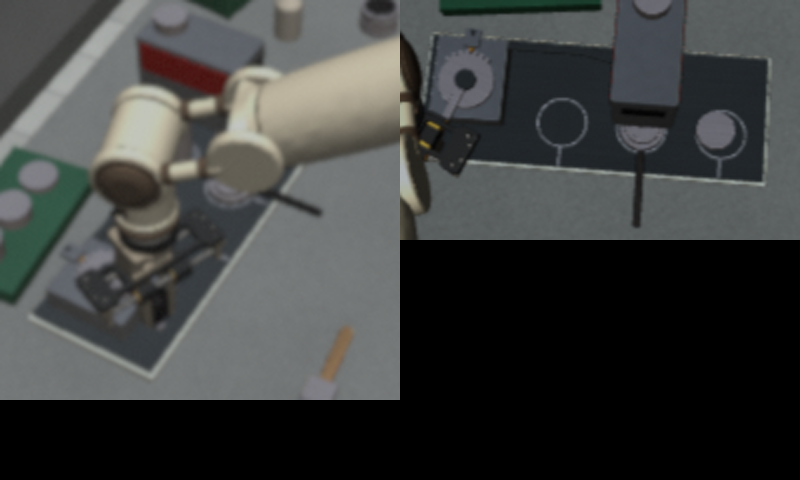

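The top crop shows the tray centred on the middle circle at (640,125) under the head, with the disc undisturbed at (717,130). The gripper is holding the knob at (440,140). The lever reads a steady 0.795 rad with the pawl in the third notch, so I hand it in.

```bash
python3 -c "
from station import job
print(job.close_job())"
```

```text
the job is handed in; nothing more can be done
None
```

The job is handed in: the carrier's tray measured within about 0.7 mm of the middle circle with its ring in it, and the gripper is still holding the lever steady at about 0.795 rad, which I read as the third notch (about 0.78 by camera, fourth tooth near 0.90); the judge gave no verdict back.

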